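# Take the coupon from the clamping jig behind the pot and the weight

## Robot

A 7-joint arm with a two-finger parallel gripper is mounted at the origin on a cart in front of the work surface, level with it; the furniture and walls round the work are solid. World frame = base frame: x ahead of the robot, y to its left, z up, the work surface at z = 0. Lengths are in mm, angles in rad, forces in N, time in s.
With the tool pointing down it reaches from about 400 to 875 mm from the base axis. Payload 4.4 kg.
Tool frame: the origin (TCP) lies at the very end of the fingers, on their centre line; the grasp point (between the pads) lies 19 mm behind it; z points along the fingers, y is the direction in which the jaws open and shut (so a half turn about z gives the same grasp; the last joint's range is limited). The gripper opens to 85 mm and grips with 20 to 120 N. Pads are 22 mm wide; open, the fingers measure 114 mm over their backs; the gripper's body (76 mm by 85 mm) begins 54 mm behind the grasp point. The pads swing forward as they close: fully open they stand 13 mm farther back than shut.
Start: joints at [-0.066, 0.628, 0.038, 1.517, -0.027, 0.996, -0.02], TCP at [650.014, 0.027, 231.313] pointing down, gripper open.
Joint ranges: [-3.06, 3.06], [-0.37, 2.12], [-1.25, 1.32], [0.18, 2.47], [-1.1, 4.24], [0.23, 1.98], [-2.94, 2.94]. Speed limits (rad/s): [2.57, 2.57, 3.14, 3.14, 3.14, 3.14, 3.14].

## Interface

Orientations are given as [roll, pitch, yaw] about the fixed x, y, z axes, in that order (R = Rz(yaw) Ry(pitch) Rx(roll)).
In Python, from cell import ctrl gives the robot as it stands.
- The arm moves only by the shell command python3 -m crank 'ROWS' [OPENING]. ROWS is JSON, a list that holds one entry, the list of rows, each a list of 6 numbers: the shift along the tool's x, y, z in units of 30 mm (1.0 is 30 mm), then the turn, a rotation vector about the tool's x, y, z in units of 6 degrees (1.0 is 6 degrees). In form: [[[tx, ty, tz, rx, ry, rz], ...]]. A call has 1 to 12 rows; each row shifts and turns the pose as measured when the row begins, along the tool's axes as they then stand; what a row does not reach is not made up. A row lasts 1/12 s, in which the tool goes at most 41.7 mm and 7.16 degrees, less where a joint would pass 70% of its speed; a pose out of reach is approached as far as the arm can. A call is refused whole if a number of a shift passes 1 or a number of a turn 1, either way. A call with a gripper value outside its range is refused whole. OPENING is the gripper command: -1 is fully open, 1 is shut, values between are in proportion, set as the call begins (- or left out, the last holds). The fingers move at their own pace and stop on an object; the grip force is fixed at half the most. Time passes only in rows, so rows that do not move let the fingers close. It gives the time, the measured TCP pose, the force and the opening at its end, in the units of the state.
- ctrl.read_state(): the state, without advancing time (a new reading comes with each control period).
- ctrl.get_image(name): name is "scene" or "side" or "wrist"; returns a dict with "color" (384x512x3 uint8, red, green, blue), "depth" (384x512 float32, mm along the optical axis (not along the pixel's ray), 0 where there is no reading), "camera_matrix" (3x3 intrinsics, pixels), "k1" (the pictures are not rectified: a ray, as slopes to the right and down, at radius r is drawn at 1 + k1 r^2 times it, then the intrinsics apply), "R" (3x3) and "t" (3): a world point X has camera coordinates R X + t. Camera axes: x right, y down, z forward; pixel columns grow to the right and rows downward; lengths in mm; the calibration is good to about 2 mm. A picture is of the moment at which its call begins.
- ctrl.finish_job(): hands the job in, once; it reports no verdict.
Trained networks look in a picture, given as the dict that the camera call returned (one of the last four; its "shot" number tells which), for a name from the list of things; names that differ only in an ending like _2 or _b are one class to them, and where a whole thing is asked for, a point or a joint stands for the part that bears it (a point fixed in the world has none). Each returns a list of dicts, best first, with "conf" (0 to 1); they miss things now and then, are a little off and sometimes report something else, mostly with a low value. They report only what shows in the picture. A call takes as long as a camera call. They do not tell look-alikes from the thing itself.
- ctrl.search_frame(query, picture): "extent" ([centre column, centre row, width, height] in pixels, round what is visible of it).
The state is a dict: "clock": time; "qpos": joint angles; "qd": joint speeds; "tau": joint torques, N m; "eef_pos": TCP position; "tool_rot": TCP orientation; "force": force on the tool from outside, world axes, zero at the start; "torque": the same for the moment, N m; "width": finger opening in mm.
Only numpy, scipy, OpenCV 4.12 (cv2) and the standard library are available. Lean on these libraries where they do the work, as an engineer would, in place of code of your own. Each camera call takes 0.05 s, during which the arm holds its last target. There are 200 camera calls.

## Task

The white-lidded sample pot and the steel check weight on the front plate of the clamping jig stand in the way of the test coupon: move both into the shallow grey side tray, standing upright and released, and only then lift the hinged clamp bar well up. While they wait there, slide the coupon forward out of the jig and lay it flat on the light wooden specimen tray, in the middle between the two end rims and lengthways, and let go of it. Finally put the pot and the weight back upright on the jig, each exactly where it stood at the start.

Things in the scene. Friction and masses are not known exactly. Their poses are not given: they have to be found in the camera images.
- jig: Fixed clamping jig. Origin on the bench under the clamped coupon's middle; x front to rear, y across, z up. Base plate x -178 to 80 mm, 70 wide, top at z 8. Coupon lies along x on a 16 mm wide rail, top at z 26; its rear 22 mm sit in a grey throat with roof and sides (3 mm play): draw it 30 mm straight to -x before lifting. Pot and weight stand on the 2 rings at x -85 and -150 mm, y 0, either way.
- clamp_bar (a joint): Hinge of the steel clamp bar, rad: 0 = down, 1.5 = fully up and back; well up is more than 1.0. It stays where it is left. While it is down, its foot reaches between the coupon's thick ends and holds the coupon in.
- bar_hinge (a point): Point on the axis of the bar's hinge, 66 mm behind the jig's origin (+x of the jig) and 50 mm above the bench. The axis lies along the jig's y.
- bar_knob (a point): Centre of the black grip on the free end of the clamp bar: a lying round bar, 14 mm in diameter, 26 mm long along the jig's y. Bar down: 62 mm above the bench, 70 mm in front of the hinge axis and 12 mm above it; it swings up and rearwards about the hinge, taking about 2 N. Pinched from above over its 26 mm length, it turns between the fingers as the bar swings.
- coupon_mid (a point): Centre (6 mm above its underside) of the loose test coupon, a flat bar 100 x 25 mm, 60 g: black middle 48 mm long, 4 mm thick; at each end a pale tab 26 mm long, 12 mm thick, centred at x = -37 and +37 mm. x along its length (as the jig's x at the start), y across, z up. In the jig its top is 38 mm above the bench; the front tab (-x) is free to be pinched across its 25 mm width.
- specimen_tray: Light wooden specimen tray, fixed: 160 x 90 mm, floor 6 mm above the bench, a rim 14 mm high at each short end (140 mm clear between them), none along the long sides. Origin at its middle on the bench; x along its length, z up. The coupon belongs in the middle, lengthways, either way round.
- side_tray: Shallow grey plastic side tray, empty, fixed: 120 mm along its x, 170 mm along its y, floor 3 mm above the bench, rim 10 mm high and 3 mm thick all round. Origin at its middle on the bench, z up. It is the side area where the pot and the weight wait, side by side along its y. (A larger steel tray with tools in it, between this and the specimen tray, has no part in the task.)
- pot_mid (a point): Centre of the sample pot on the jig: white plastic with a white screw lid, 59 mm high, body 45 mm and lid (top 14 mm) 49 mm in diameter, about 45 g. The point is on its axis, half-way up (29.5 mm above its foot). It stands on the jig's plate, 8 mm above the bench.
- weight_mid (a point): Centre of the steel check weight on the jig: a cylinder with a knob on top, 31 mm in diameter, 44 mm high (the lower 28 mm or so of full diameter), about 200 g. The point is on its axis, half-way up (22 mm above its foot). It stands on the jig's plate, 8 mm above the bench.
Things that resemble listed ones, but are neither listed nor needed, are in the scene too. Leave any blue look-alike of the part that bears pot_mid alone.

How it is judged:
By the outcome, as a careful person would: the job done as asked, in the order asked, and still so for the second after the job is handed in, with the robot touching nothing.
It also fails if it takes over 128 s, if anything falls off the work surface, if the arm or the gripper's body presses on something with over 40 N, if the wrist force passes 120 N, or if a joint passes its speed limit or range.

## Working session

There is one attempt and no reset: what is moved stays moved. The work goes in short steps, Python scripts to look and compute and a shell command to move; the robot and the scene stay as the last step left them, time stands still between calls to the robot, and variables do not carry over. Pictures are saved under pics/ and viewed, about 12 in all and at most 16, crops included, and the job is handed in when it is done.

```bash
ls; mkdir -p pics
cat > h.py <<'E'
import numpy as np,cv2
from cell import ctrl
def save(p,n): cv2.imwrite(f'pics/{n}.png',p['color'][:,:,::-1])
def world(p,u,v,z=None,d=None):
    """pixel -> world; by depth d, or on plane z"""
    K=p['camera_matrix'];k=p['k1']
    a=np.array([(u-K[0,2])/K[0,0],(v-K[1,2])/K[1,1]]);s=a.copy()
    for _ in range(20): s=a/(1+k*(s@s))
    r=p['R'].T@np.array([s[0],s[1],1.]);c=-p['R'].T@p['t']
    if z is not None: d=(z-c[2])/r[2]
    elif d is None: d=np.median(p['depth'][int(v)-1:int(v)+2,int(u)-1:int(u)+2])
    return c+d*r
def cloud(p):
    K=p['camera_matrix'];k=p['k1'];v,u=np.mgrid[0:384,0:512]
    a=np.stack([(u-K[0,2])/K[0,0],(v-K[1,2])/K[1,1]],-1);s=a.copy()
    for _ in range(20): s=a/(1+k*(s**2).sum(-1,keepdims=True))
    P=np.concatenate([s,np.ones((384,512,1))],-1)*p['depth'][...,None]
    W=(P-p['t'])@p['R'];W[p['depth']<=0]=np.nan
    return W
E
python3 - <<'E'
from h import *
for n in ['scene','side','wrist']:
    p=ctrl.get_image(n);save(p,n+'0')
    print(n,'cam',(-p['R'].T@p['t']).round())
    for q in ['jig','clamp_bar','coupon_mid','specimen_tray','side_tray','pot_mid','weight_mid']:
        for r in ctrl.search_frame(q,p)[:3]:
            e=r['extent'];print(q,round(r['conf'],2),np.round(e),world(p,e[0],e[1]).round())
print(ctrl.read_state())
a=[cv2.imread(f'pics/{n}0.png') for n in ['scene','side']]
E
```

```text
pics
scene cam [  44. -501.  649.]
jig 0.69 [256. 182.  84.  68.] [582.   1.  53.]
coupon_mid 0.63 [243. 173.  21.  18.] [607.  73.  31.]
specimen_tray 0.91 [164. 193.  54.  41.] [425. 190.   2.]
specimen_tray 0.38 [281. 199.  10.  14.] [597. -74.  35.]
side_tray 0.67 [310. 295. 104.  88.] [ 442. -287.    2.]
side_tray 0.62 [245. 173.  19.  16.] [610.  69.  32.]
pot_mid 0.72 [320. 207.  20.  29.] [ 630. -169.   46.]
pot_mid 0.6 [261. 183.  20.  26.] [587. -14.  59.]
weight_mid 0.51 [281. 198.  10.  13.] [597. -73.  36.]
side cam [ 818. -434.  767.]
jig 0.87 [301. 190.  84.  86.] [618.  -0.  66.]
jig 0.53 [278. 124.  49.  44.] [411. 185.   6.]
coupon_mid 0.43 [318. 178.  26.  20.] [621.  81.  34.]
coupon_mid 0.35 [169. 243.  82.  81.] [ 446. -284.    2.]
specimen_tray 0.87 [276. 127.  50.  40.] [414. 175.   5.]
side_tray 0.9 [169. 244.  88.  78.] [ 449. -287.    2.]
pot_mid 0.73 [297. 193.  22.  26.] [616. -13.  67.]
pot_mid 0.53 [268. 244.  14.  20.] [ 644. -157.   58.]
pot_mid 0.47 [319. 180.  24.  17.] [624.  79.  28.]
weight_mid 0.69 [280. 213.  13.  18.] [608. -67.  37.]
wrist ca
[... 463 characters left out ...]
8. 338.  88.  91.] [611.  16. 307.]
{'clock': 1.2, 'qpos': array([-0.06578345,  0.62841744,  0.03849929,  1.51739393, -0.02702987,
        0.99627825, -0.01999829]), 'qd': array([-0.00094772,  0.00188048,  0.00032714, -0.00096144,  0.00014667,
        0.00070738, -0.00067272]), 'tau': array([-2.00690756e-04, -5.63274121e+01,  1.22552041e+00, -1.93776512e+01,
        1.08921182e-02,  1.65102767e-03,  1.25914244e-06]), 'eef_pos': array([6.50022655e+02, 2.57627743e-02, 2.31304034e+02]), 'tool_rot': array([ 3.14157258e+00, -6.15234144e-05,  1.57074096e+00]), 'force': array([ 0.51799512,  0.7896907 , -0.09046311]), 'torque': array([0.01286151, 0.06098073, 0.03441371]), 'width': 85.44788782457077}
```

View pics/scene0.png

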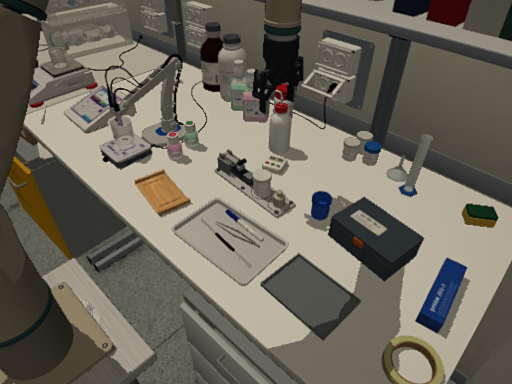

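View pics/side0.png

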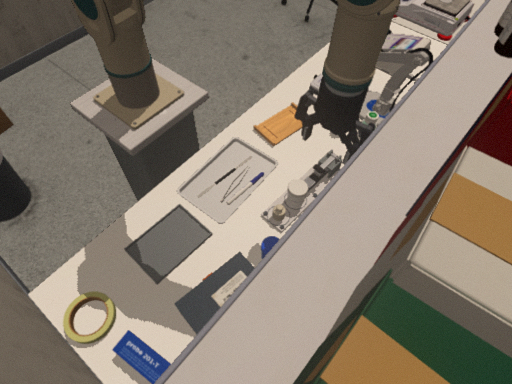

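Run:
```python
import cv2
a=cv2.imread('pics/wrist0.png');cv2.imwrite('pics/wrist0b.png',cv2.resize(a[0:384,0:400],None,fx=1.55,fy=1.55,interpolation=cv2.INTER_CUBIC))
```

```text
(no output)
```

View pics/wrist0b.png

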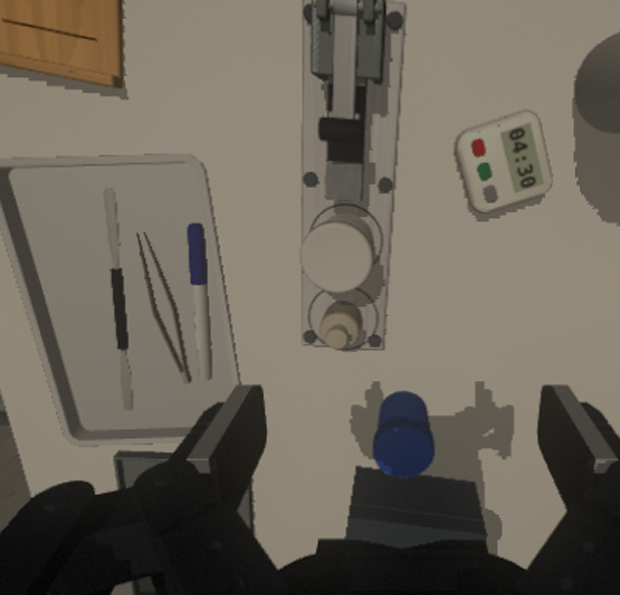

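Run:
```python
from h import *
for n in ['wrist','scene','side']:
    p=ctrl.get_image(n);W=cloud(p).reshape(-1,3);np.save(n+'0.npy',W)
    W=W[np.isfinite(W).all(1)]
    box=lambda x0,x1,y0,y1,z0,z1:W[(W[:,0]>x0)&(W[:,0]<x1)&(W[:,1]>y0)&(W[:,1]<y1)&(W[:,2]>z0)&(W[:,2]<z1)]
    b=box(500,540,-50,100,-20,20);print(n,'bench z',np.median(b[:,2]),b[:,2].std(),len(b))
    def rect(b,l):
        if len(b)<10:print(l,len(b));return
        r=cv2.minAreaRect(b[:,:2].astype(np.float32));print(l,len(b),np.round(r[0],1),np.round(r[1],1),round(r[2],2),'z',np.median(b[:,2]).round(1))
    rect(box(560,660,-110,190,5,12),'plate')
    rect(box(560,650,-50,40,63,71),'lid')
    rect(box(560,650,-100,-40,25,40),'wt_sh')
    rect(box(560,650,-100,-40,44,58),'wt_knob')
    rect(box(570,650,40,85,56,75),'knob')
    rect(box(570,650,20,60,34,42),'cfront')
    rect(box(350,500,100,260,11,18),'woodrims')
    rect(box(350,500,100,260,4,18),'wood')
    rect(box(330,560,-420,-180,7,13),'siderim')
p=ctrl.get_image('scene')
```

```text
wrist bench z -0.5535995316022231 5.078614084405333 4571
plate 6405 [608.   38.7] [258.8  69.8] 85.84 z 7.5
lid 1694 [605.7   3.6] [48.1 47.8] 43.72 z 66.2
wt_sh 395 [600.8 -60.8] [30.2 30.3] 64.41 z 36.9
wt_knob 159 [600.8 -60.6] [15.4 15.6] 8.18 z 50.3
knob 250 [611.4  80.4] [26.   8.2] 0.43 z 67.4
cfront 504 [608.7  40.8] [39.7 24.5] 86.61 z 37.4
woodrims 592 [415.3 121.8] [ 8.7 74.3] 79.9 z 13.0
wood 3545 [417.4 144.1] [54.3 79.9] 81.11 z 5.5
siderim 231 [ 444.8 -278.8] [163.8 121.3] 86.59 z 8.7
scene bench z -0.7509081746548028 6.220721078803693 530
plate 738 [606.8  36.1] [255.4  70.6] 86.27 z 6.8
lid 175 [6.05e+02 5.00e-01] [46.5 46.5] 43.39 z 65.1
wt_sh 94 [597.8 -65.1] [25.2 30.6] 36.88 z 35.4
wt_knob 28 [600.8 -63.2] [14.2 14.5] 9.48 z 48.7
knob 45 [610.6  79.6] [10.1 26.7] 89.36 z 64.3
cfront 46 [605.2  49.3] [30.  18.8] 44.03 z 36.7
woodrims 72 [406.  122.5] [ 8.9 88.4] 80.08 z 12.3
wood 877 [418.5 192.2] [152.3  90. ] 79.9 z 5.2
siderim 402 [ 445.  -282.6] [171.1 122.7] 86.71 z 8.8
side bench z 0.2956107813172215 5.27948144266323 755
plate 1053 [607.5  38.7] [257.3  70.5] 86.56 z 8.0
lid 275 [605.8   3.2] [46.2 48. ] 35.27 z 66.6
wt_sh 101 [602.4 -62.1] [29.5 28.9] 42.36 z 36.9
wt_knob 36 [601.  -62.4] [14.4 14.4] 75.85 z 50.4
knob 45 [611.5  80.1] [ 7.5 25.5] 83.98 z 65.7
cfront 59 [609.5  49.5] [22.3 24.6] 82.45 z 38.2
woodrims 74 [406.4 123.3] [ 9.9 89.2] 78.78 z 13.8
wood 952 [414.5 187.3] [139.4 128.9] 79.34 z 6.6
siderim 313 [ 444.2 -282.1] [170.3 121.9] 87.24 z 9.0
```

```bash
cat >> h.py <<'E'
from scipy.spatial.transform import Rotation as Ro
U=np.deg2rad(86.2);ux=np.array([np.cos(U),np.sin(U)]);uy=np.array([-ux[1],ux[0]])
O=np.array([605.5,3.4])+85*ux   # jig origin
def jig(x,y=0): return O+x*ux+y*uy
def go(xy,z,yawdeg=86.2):
    s=ctrl.read_state();R=Ro.from_euler('xyz',s['tool_rot'])
    d=R.inv().apply(np.array([*xy,z])-s['eef_pos'])/30
    T=Ro.from_euler('xyz',[np.pi,0,np.deg2rad(yawdeg)])
    r=np.rad2deg((R.inv()*T).as_rotvec())/6
    print('t',s['clock'].__round__(2),'pos',s['eef_pos'].round(1),'F',s['force'].round(1),'w',round(s['width'],1),'-> shift',d.round(2),'turn',r.round(2))
E
python3 -c "
from h import *
print(O,jig(-150),jig(-37))
go(jig(-85),110)"
```

```text
[611.13328153  88.2131248 ] [601.19219647 -61.45709544] [608.68114722  51.29447048]
t 1.4 pos [650.    0.  231.3] F [-0.6  0.1 -0.2] w 85.6 -> shift [ 0.11 -1.48  4.04] turn [-0.   -0.    0.63]
```

```bash
python3 -m crank '[[[0.02,-0.3,0.8,0,0,0.13],[0.02,-0.3,0.8,0,0,0.13],[0.02,-0.3,0.8,0,0,0.13],[0.02,-0.3,0.8,0,0,0.13],[0.02,-0.3,0.8,0,0,0.13],[0,0,0,0,0,0],[0,0,0,0,0,0]]]'; python3 -c "
from h import *
go(jig(-85),36)"
```

```text
clock: 1.98
eef_pos: [607.8, 4.3, 109.9]
tool_rot: [3.132, -0.001, 1.5]
force: [0.0, -0.5, 0.1]
width: 85.4
t 1.98 pos [607.8   4.3 109.9] F [ 0.  -0.5  0.1] w 85.4 -> shift [-0.04 -0.1   2.46] turn [ 0.09 -0.01 -0.05]
```

```bash
python3 -m crank '[[[-0.04,-0.1,0.6,0.09,0,-0.05],[0,0,0.65,0,0,0],[0,0,0.65,0,0,0],[0,0,0.55,0,0,0],[0,0,0,0,0,0],[0,0,0,0,0,0]]]'; python3 -c "
from h import *
go(jig(-85),36)"
```

```text
clock: 2.48
eef_pos: [617.0, 3.1, 43.7]
tool_rot: [3.123, -0.003, 1.507]
force: [-0.6, -0.2, 0.0]
width: 85.5
t 2.48 pos [617.    3.1  43.7] F [-0.6 -0.2  0. ] w 85.5 -> shift [-0.02 -0.39  0.25] turn [ 0.18 -0.02  0.02]
```

```bash
python3 -m crank '[[[0,-0.39,0,0.18,0,0],[0,0,0,0,0,0],[0,0,0.25,0,0,0],[0,0,0,0,0,0]]]'; python3 -c "
from h import *
go(jig(-85),36)"
```

```text
clock: 2.82
eef_pos: [608.6, 3.8, 41.2]
tool_rot: [3.134, -0.003, 1.507]
force: [-0.4, -1.1, -0.1]
width: 85.6
t 2.82 pos [608.6   3.8  41.2] F [-0.4 -1.1 -0.1] w 85.6 -> shift [-0.02 -0.1   0.17] turn [ 0.07 -0.03  0.02]
```

```bash
python3 -m crank '[[[-0.02,-0.14,0.2,0.09,-0.03,0.02],[0,0,0,0,0,0]]]'; python3 -c "
from h import *
go(jig(-85),36)"
```

```text
clock: 2.98
eef_pos: [604.8, 3.5, 35.7]
tool_rot: [-3.14, -0.0, 1.505]
force: [-0.2, -0.3, -0.9]
width: 85.7
t 2.98 pos [604.8   3.5  35.7] F [-0.2 -0.3 -0.9] w 85.7 -> shift [-0.    0.02 -0.01] turn [-0.01 -0.    0.  ]
```

```bash
python3 -m crank '[[[0,0.02,0,0,0,0],[0,0,0,0,0,0],[0,0,0,0,0,0],[0,0,0,0,0,0],[0,0,0,0,0,0],[0,0,0,0,0,0],[0,0,0,0,0,0],[0,0,0,0,0,0]]]' 1; python3 -c "
from h import *
go(jig(-85),36)"
```

```text
clock: 3.65
eef_pos: [605.5, 3.5, 35.8]
tool_rot: [-3.14, -0.0, 1.505]
force: [0.3, 0.4, 1.6]
width: 47.5
t 3.65 pos [605.5   3.5  35.8] F [0.3 0.4 1.6] w 47.5 -> shift [-0.    0.   -0.01] turn [-0.01 -0.    0.  ]
```

```bash
python3 -m crank '[[[0,0,-0.3,0,0,0],[0,0,-0.8,0,0,0],[0,0,-0.8,0,0,0],[0,0,-0.8,0,0,0],[0,0,0,0,0,0],[0,0,0,0,0,0]]]'; python3 -c "
from h import *
C=np.array([444.8,-282]);a=np.deg2rad(86.7);v=np.array([np.cos(a),np.sin(a)])
print(C+38*v,C-38*v)
go(C+38*v,110)"
```

```text
clock: 4.15
eef_pos: [604.4, 3.4, 120.9]
tool_rot: [-3.137, 0.0, 1.505]
force: [0.4, -0.3, -0.1]
width: 47.2
[ 446.98743302 -244.06301097] [ 442.61256698 -319.93698903]
t 4.15 pos [604.4   3.4 120.9] F [ 0.4 -0.3 -0.1] w 47.2 -> shift [-8.58 -4.69  0.39] turn [-0.04  0.    0.  ]
```

```bash
python3 -m crank '[[[-0.5,-0.27,0,0,0,0],[-0.9,-0.49,0,0,0,0],[-0.9,-0.49,0,0,0,0],[-0.9,-0.49,0,0,0,0],[-0.9,-0.49,0,0,0,0],[-0.9,-0.49,0,0,0,0],[-0.9,-0.49,0,0,0,0],[-0.9,-0.49,0,0,0,0],[-0.9,-0.49,0,0,0,0],[-0.5,-0.27,0,0,0,0],[-0.2,-0.1,0,0,0,0],[0,0,0,0,0,0]]]'; python3 -c "
from h import *
go([447,-244],60)"
```

```text
clock: 5.15
eef_pos: [442.9, -244.7, 114.9]
tool_rot: [-3.131, -0.006, 1.511]
force: [0.2, 0.2, -0.1]
width: 47.4
t 5.15 pos [ 442.9 -244.7  114.9] F [ 0.2  0.2 -0.1] w 47.4 -> shift [0.02 0.15 1.83] turn [-0.1  -0.05  0.06]
```

```bash
python3 -m crank '[[[0.02,0.1,0.5,-0.1,-0.05,0.06],[0,0,0.7,0,0,0],[0,0,0.5,0,0,0],[0,0,0.2,0,0,0],[0,0,0,0,0,0],[0,0,0,0,0,0]]]'; python3 -c "
from h import *
p=ctrl.get_image('scene');save(p,'s1')
p=ctrl.get_image('wrist');save(p,'w1')
a=cv2.imread('pics/s1.png')[130:350,180:440];b=cv2.imread('pics/w1.png')
cv2.imwrite('pics/c1.png',np.hstack([cv2.resize(a,(390,330)),cv2.resize(b,(400,330))]))
go([447,-244],31.5)"
```

```text
clock: 5.65
eef_pos: [451.3, -237.6, 55.5]
tool_rot: [3.137, -0.004, 1.511]
force: [-0.3, -0.7, -0.6]
width: 47.6
t 5.75 pos [ 451.5 -238.1   56.1] F [ 0.9  0.9 -0.8] w 47.1 -> shift [-0.21 -0.14  0.82] turn [ 0.05 -0.03  0.06]
```

View pics/c1.png

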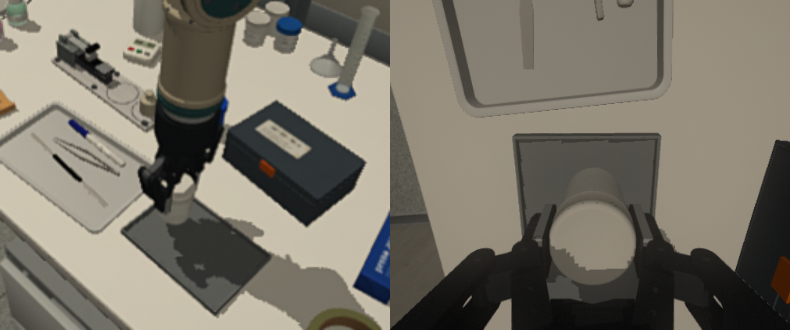

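Pot is held upright over the jig-side half of the grey tray (left crop ≈(180,205)); the weight still stands on the jig. Lowering.

```bash
python3 -m crank '[[[-0.15,-0.17,0.35,0.05,-0.03,0.06],[0,-0.05,0.35,0,0,0],[0,0,0.1,0,0,0],[0,0,0,0,0,0],[0,0,0,0,0,0]]]'; python3 -c "
from h import *
go([447,-244],31.5)"
```

```text
clock: 6.17
eef_pos: [445.9, -243.9, 32.8]
tool_rot: [3.137, 0.003, 1.504]
force: [0.4, 0.7, -0.9]
width: 47.6
t 6.17 pos [ 445.9 -243.9   32.8] F [ 0.4  0.7 -0.9] w 47.6 -> shift [0.   0.04 0.04] turn [ 0.04  0.03 -0.01]
```

```bash
python3 -m crank '[[[0,0,0.06,0.04,0.03,0],[0,0,0,0,0,0]]]'; python3 -m crank '[[[0,0,0,0,0,0],[0,0,0,0,0,0],[0,0,0,0,0,0],[0,0,0,0,0,0],[0,0,0,0,0,0]]]' -0.8;  python3 -m crank '[[[0,0,-0.3,0,0,0],[0,0,-0.8,0,0,0],[0,0,-0.8,0,0,0],[0,0,-0.8,0,0,0],[0,0,0,0,0,0],[0,0,0,0,0,0]]]'; python3 -c "
from h import *
go(jig(-150),110)"
```

```text
clock: 6.33
eef_pos: [446.1, -244.3, 31.4]
tool_rot: [3.141, 0.0, 1.503]
force: [0.3, -0.6, -0.7]
width: 47.5
clock: 6.75
eef_pos: [447.0, -244.9, 32.4]
tool_rot: [3.139, 0.001, 1.503]
force: [-0.1, -0.3, 0.1]
width: 77.0
clock: 7.25
eef_pos: [446.1, -244.2, 118.6]
tool_rot: [3.141, 0.0, 1.503]
force: [-1.0, 0.3, -1.1]
width: 76.8
t 7.25 pos [ 446.1 -244.2  118.6] F [-1.   0.3 -1.1] w 76.8 -> shift [6.43 4.75 0.29] turn [ 0.01  0.   -0.01]
```

```bash
python3 -m crank '[[[0.5,0.37,0,0,0,0],[0.85,0.62,0,0,0,0],[0.85,0.62,0,0,0,0],[0.85,0.62,0,0,0,0],[0.85,0.62,0,0,0,0],[0.85,0.62,0,0,0,0],[0.85,0.62,0,0,0,0],[0.6,0.45,0,0,0,0],[0.2,0.15,0,0,0,0],[0,0,0,0,0,0],[0,0,0,0,0,0]]]'; python3 -c "
from h import *
go(jig(-150),60)"
```

```text
clock: 8.17
eef_pos: [600.3, -56.5, 112.2]
tool_rot: [-3.132, 0.001, 1.497]
force: [-1.0, 0.4, -0.5]
width: 76.6
t 8.17 pos [600.3 -56.5 112.2] F [-1.   0.4 -0.5] w 76.6 -> shift [-0.16  0.06  1.74] turn [-0.1   0.01 -0.07]
```

```bash
python3 -m crank '[[[-0.16,0,0.4,-0.1,0,-0.07],[0,-0.05,0.6,0,0,0],[0,-0.05,0.5,0,0,0],[0,0,0.25,0,0,0],[0,0,0,0,0,0],[0,0,0,0,0,0]]]' -0.4; python3 -c "
from h import *
p=ctrl.get_image('wrist');W=cloud(p);np.save('w.npy',W);W=W.reshape(-1,3);save(p,'w2')
b=W[(abs(W[:,0]-601)<30)&(abs(W[:,1]+61)<25)&(W[:,2]>25)&(W[:,2]<58)]
print(len(b),cv2.minAreaRect(b[:,:2].astype(np.float32)))
go(jig(-150),10)"
```

```text
clock: 8.67
eef_pos: [589.5, -73.6, 58.1]
tool_rot: [-3.136, 0.008, 1.492]
force: [-0.7, -0.3, -0.2]
width: 60.0
2313 ((600.6085815429688, -61.115013122558594), (31.011213302612305, 30.566118240356445), 43.177696228027344)
t 8.72 pos [589.5 -73.8  58.2] F [ 0.  -0.5  0.4] w 59.7 -> shift [0.45 0.36 1.6 ] turn [-0.05  0.08 -0.13]
```

```bash
python3 -m crank '[[[0.3,0.25,0,-0.05,0.08,-0.13],[0.15,0.12,0,0,0,0],[0,0,0,0,0,0],[0,0,0,0,0,0]]]'; python3 -c "
from h import *
go([600.8,-61.3],10)"
```

```text
clock: 9.05
eef_pos: [604.8, -60.5, 60.9]
tool_rot: [3.136, -0.001, 1.505]
force: [0.7, -1.2, 0.3]
width: 59.9
t 9.05 pos [604.8 -60.5  60.9] F [ 0.7 -1.2  0.3] w 59.9 -> shift [-0.04 -0.14  1.69] turn [ 0.05 -0.01  0.01]
```

```bash
python3 -m crank '[[[-0.04,-0.14,0.2,0.05,0,0],[0,0,0.4,0,0,0],[0,0,0.4,0,0,0],[0,0,0.3,0,0,0],[0,0,0,0,0,0],[0,0,0,0,0,0]]]'; python3 -c "
from h import *
go([600.8,-61.3],10)"
```

```text
clock: 9.55
eef_pos: [600.0, -60.6, 17.5]
tool_rot: [-3.141, -0.001, 1.507]
force: [-0.0, -0.7, 0.1]
width: 59.9
t 9.55 pos [600.  -60.6  17.5] F [-0.  -0.7  0.1] w 59.9 -> shift [-0.02  0.03  0.25] turn [-0.01 -0.01  0.02]
```

```bash
python3 -m crank '[[[-0.03,0.02,0.2,0,0,0.02],[0,0,0.02,0,0,0],[0,0,0,0,0,0]]]'; python3 -c "
from h import *
go([600.8,-61.3],10)"
```

```text
clock: 9.8
eef_pos: [600.1, -61.9, 9.4]
tool_rot: [-3.14, -0.001, 1.504]
force: [0.2, 0.8, 0.2]
width: 60.0
t 9.8 pos [600.1 -61.9   9.4] F [0.2 0.8 0.2] w 60.0 -> shift [ 0.02  0.02 -0.02] turn [-0.02 -0.01 -0.  ]
```

```bash
python3 -m crank '[[[0.02,0.02,-0.04,0,0,0],[0,0,0,0,0,0],[0,0,0,0,0,0],[0,0,0,0,0,0],[0,0,0,0,0,0],[0,0,0,0,0,0],[0,0,0,0,0,0],[0,0,0,0,0,0]]]' 1; python3 -c "
from h import *
go([600.8,-61.3],10)"; python3 -m crank '[[[0,0,-0.2,0,0,0],[0,0,-0.6,0,0,0],[0,0,-0.9,0,0,0],[0,0,-0.9,0,0,0],[0,0,-0.6,0,0,0],[0,0,0,0,0,0],[0,0,0,0,0,0]]]'; python3 -c "
from h import *
go([442.6,-320],110)"
```

```text
clock: 10.47
eef_pos: [601.0, -61.3, 11.5]
tool_rot: [-3.14, -0.001, 1.504]
force: [-0.4, 0.4, -2.1]
width: 29.1
t 10.47 pos [601.  -61.3  11.5] F [-0.4  0.4 -2.1] w 29.1 -> shift [ 0.   -0.01  0.05] turn [-0.01 -0.01 -0.  ]
clock: 11.05
eef_pos: [599.1, -61.3, 111.1]
tool_rot: [-3.136, -0.001, 1.504]
force: [-0.1, 0.2, -3.0]
width: 29.1
t 11.05 pos [599.1 -61.3 111.1] F [-0.1  0.2 -3. ] w 29.1 -> shift [-8.95 -4.63  0.05] turn [-0.06 -0.01 -0.  ]
```

```bash
python3 -m crank '[[[-0.5,-0.26,0,0,0,0],[-0.93,-0.48,0,0,0,0],[-0.93,-0.48,0,0,0,0],[-0.93,-0.48,0,0,0,0],[-0.93,-0.48,0,0,0,0],[-0.93,-0.48,0,0,0,0],[-0.93,-0.48,0,0,0,0],[-0.93,-0.48,0,0,0,0],[-0.93,-0.48,0,0,0,0],[-0.6,-0.3,0,0,0,0],[-0.2,-0.1,0,0,0,0],[0,0,0,0,0,0]]]'; python3 -c "
from h import *
go([442.6,-320],60)"
```

```text
clock: 12.05
eef_pos: [435.6, -317.7, 95.7]
tool_rot: [-3.119, -0.012, 1.511]
force: [-0.7, 1.1, -2.7]
width: 28.7
t 12.05 pos [ 435.6 -317.7   95.7] F [-0.7  1.1 -2.7] w 28.7 -> shift [-0.08  0.26  1.18] turn [-0.21 -0.12  0.07]
```

```bash
python3 -m crank '[[[-0.08,0.15,0.2,-0.2,-0.12,0.07],[0,0,0.4,0,0,0],[0,0,0.4,0,0,0],[0,0,0.3,0,0,0],[0,0,0.2,0,0,0],[0,0,0,0,0,0],[0,0,0,0,0,0]]]'; python3 -c "
from h import *
go([442.6,-320],7)"
```

```text
clock: 12.63
eef_pos: [444.9, -310.0, 45.3]
tool_rot: [-3.141, -0.007, 1.514]
force: [0.1, 0.4, -1.4]
width: 28.7
t 12.63 pos [ 444.9 -310.    45.3] F [ 0.1  0.4 -1.4] w 28.7 -> shift [-0.35 -0.06  1.27] turn [-0.01 -0.07  0.09]
```

```bash
python3 -m crank '[[[-0.3,-0.06,0.2,0,-0.07,0.09],[-0.08,0,0.3,0,0,0],[0,0,0.3,0,0,0],[0,0,0.2,0,0,0],[0,0,0,0,0,0],[0,0,0,0,0,0]]]'; python3 -c "
from h import *
go([442.6,-320],7)"
```

```text
clock: 13.13
eef_pos: [443.6, -322.7, 12.9]
tool_rot: [3.14, 0.002, 1.504]
force: [0.1, 0.2, -2.1]
width: 29.1
t 13.13 pos [ 443.6 -322.7   12.9] F [ 0.1  0.2 -2.1] w 29.1 -> shift [ 0.09 -0.04  0.2 ] turn [ 0.01  0.02 -0.01]
```

```bash
python3 -m crank '[[[0.05,0,0.15,0.01,0.02,0],[0,0,0.03,0,0,0],[0,0,0,0,0,0]]]'; python3 -c "
from h import *
go([442.6,-320],7)"
```

```text
clock: 13.38
eef_pos: [443.7, -321.1, 7.1]
tool_rot: [3.141, -0.001, 1.503]
force: [-0.3, -0.6, -3.0]
width: 29.4
t 13.38 pos [ 443.7 -321.1    7.1] F [-0.3 -0.6 -3. ] w 29.4 -> shift [ 0.04 -0.04  0.  ] turn [ 0.   -0.01 -0.01]
```

```bash
python3 -m crank '[[[0.02,-0.02,0.02,0,0,0],[0,0,0,0,0,0],[0,0,0,0,0,0],[0,0,0,0,0,0],[0,0,0,0,0,0]]]' -0.4;  python3 -m crank '[[[0,0,-0.2,0,0,0],[0,0,-0.5,0,0,0],[0,0,-0.9,0,0,0],[0,0,-0.9,0,0,0],[0,0,-0.9,0,0,0],[0,0,-0.3,0,0,0],[0,0,0,0,0,0]]]'; python3 -c "
from h import *
for n in ['side','scene']:
  p=ctrl.get_image(n);save(p,n+'3')
a=cv2.imread('pics/side3.png')[150:310,100:340];b=cv2.imread('pics/scene3.png')[130:350,180:440]
cv2.imwrite('pics/c3.png',np.hstack([cv2.resize(a,(400,330)),cv2.resize(b,(390,330))]))
go(jig(-4),130)"
```

```text
clock: 13.8
eef_pos: [444.4, -321.1, 8.0]
tool_rot: [3.138, 0.001, 1.504]
force: [-0.3, 0.1, -0.0]
width: 59.7
clock: 14.38
eef_pos: [443.5, -320.6, 125.1]
tool_rot: [3.14, 0.0, 1.504]
force: [-0.7, -0.3, -0.1]
width: 59.4
t 14.48 pos [ 442.6 -320.   123.1] F [ 0.6  0.1 -0.9] w 60.0 -> shift [13.82  4.69 -0.22] turn [-0.01 -0.01 -0.01]
```

View pics/c3.png

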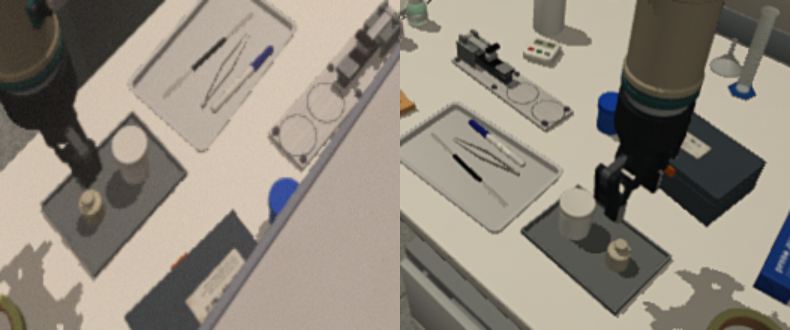

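Pot (left crop (130,152)) and weight ((91,205)) both stand upright in the grey tray, released, and the jig plate is free. Off to the clamp bar.

```bash
python3 -m crank '[[[0.5,0.17,-0.1,0,0,0],[0.95,0.32,-0.03,0,0,0],[0.95,0.32,-0.03,0,0,0],[0.95,0.32,-0.03,0,0,0],[0.95,0.32,-0.03,0,0,0],[0.95,0.32,-0.03,0,0,0],[0.95,0.32,-0.03,0,0,0],[0.95,0.32,-0.03,0,0,0],[0.95,0.32,-0.03,0,0,0],[0.95,0.32,-0.03,0,0,0],[0.95,0.32,-0.03,0,0,0],[0.95,0.32,-0.03,0,0,0]]]';python3 -m crank '[[[0.95,0.32,0,0,0,0],[0.8,0.3,0,0,0,0],[0.5,0.15,0,0,0,0],[0.2,0.05,0,0,0,0],[0,0,0,0,0,0],[0,0,0,0,0,0]]]'; python3 -c "
from h import *
p=ctrl.get_image('wrist');W=cloud(p);np.save('w.npy',W);W=W.reshape(-1,3)
b=W[(abs(W[:,0]-611)<25)&(abs(W[:,1]-80)<20)&(W[:,2]>57)&(W[:,2]<75)]
print(len(b),b[:,2].max() if len(b) else 0,cv2.minAreaRect(b[:,:2].astype(np.float32)) if len(b) else 0)
go(jig(-4),80)"
```

```text
clock: 15.48
eef_pos: [566.5, 5.5, 113.7]
tool_rot: [-3.103, 0.001, 1.485]
force: [0.6, 0.1, 0.6]
width: 59.9
clock: 15.98
eef_pos: [593.2, 89.7, 100.8]
tool_rot: [-3.087, 0.001, 1.498]
force: [-0.2, 0.2, 0.2]
width: 59.6
887 70.22876450397276 ((611.5176391601562, 84.71397399902344), (13.60109806060791, 25.74918556213379), 86.68646240234375)
t 16.03 pos [592.9  89.3 100.8] F [-0.7 -0.1  0. ] w 59.6 -> shift [-0.12  0.65  0.66] turn [-0.53  0.01 -0.07]
```

```bash
python3 -m crank '[[[-0.08,0.4,0,-0.45,0,-0.07],[-0.04,0.2,0,-0.1,0,0],[0,0,0,0,0,0],[0,0,0.3,0,0,0],[0,0,0.3,0,0,0],[0,0,0,0,0,0],[0,0,0,0,0,0]]]' 0; python3 -c "
from h import *
go([611.3,84.5],46)"
```

```text
clock: 16.62
eef_pos: [608.4, 74.5, 79.4]
tool_rot: [-3.14, 0.006, 1.493]
force: [-0.8, 0.3, 0.2]
width: 42.6
t 16.62 pos [608.4  74.5  79.4] F [-0.8  0.3  0.2] w 42.6 -> shift [0.35 0.07 1.11] turn [-0.02  0.06 -0.11]
```

```bash
python3 -m crank '[[[0.35,0.05,0,0,0.06,-0.11],[0.03,0,0,0,0,0],[0,0,0.35,0,0,0],[0,0,0.35,0,0,0],[0,0,0.3,0,0,0],[0,0,0,0,0,0],[0,0,0,0,0,0]]]'; python3 -c "
from h import *
go([611.3,84.5],46)"
```

```text
clock: 17.2
eef_pos: [610.4, 88.2, 45.3]
tool_rot: [-3.138, -0.001, 1.507]
force: [-1.1, -0.0, 0.1]
width: 42.9
t 17.2 pos [610.4  88.2  45.3] F [-1.1 -0.   0.1] w 42.9 -> shift [-0.12  0.04 -0.02] turn [-0.03 -0.01  0.03]
```

```bash
python3 -m crank '[[[-0.12,0.03,-0.02,0,0,0.03],[0,0,0,0,0,0],[0,0,0,0,0,0]]]';python3 -m crank '[[[0,0,0,0,0,0],[0,0,0,0,0,0],[0,0,0,0,0,0],[0,0,0,0,0,0],[0,0,0,0,0,0]]]' 1; python3 -c "
from h import *
go([611.3,84.5],46)"
```

```text
clock: 17.45
eef_pos: [610.7, 83.9, 45.4]
tool_rot: [-3.137, -0.001, 1.504]
force: [0.0, -0.3, 0.5]
width: 43.1
clock: 17.87
eef_pos: [612.0, 83.4, 46.3]
tool_rot: [-3.14, -0.001, 1.503]
force: [0.6, -0.4, -1.8]
width: 24.4
t 17.87 pos [612.   83.4  46.3] F [ 0.6 -0.4 -1.8] w 24.4 -> shift [ 0.03 -0.03  0.01] turn [-0.02 -0.01 -0.01]
```

Gripped. Swing along the arc, first third and check.

```bash
python3 -m crank '[[[0.05,0,-0.23,0,0,0],[0.08,0,-0.23,0,0,0],[0.1,0,-0.21,0,0,0],[0.11,0,-0.21,0,0,0],[0,0,0,0,0,0]]]'; python3 -c "
from h import *
go(jig(66-51),34+49.4+.0)"
```

```text
clock: 18.28
eef_pos: [612.8, 94.2, 72.7]
tool_rot: [-3.139, 0.0, 1.504]
force: [0.7, -0.3, -4.3]
width: 24.5
t 18.28 pos [612.8  94.2  72.7] F [ 0.7 -0.3 -4.3] w 24.5 -> shift [ 0.3  -0.04 -0.36] turn [-0.02  0.   -0.  ]
```

```bash
python3 -m crank '[[[0.14,-0.01,-0.19,0,0,0],[0.15,-0.01,-0.18,0,0,0],[0.17,-0.01,-0.16,0,0,0],[0.19,0,-0.14,0,0,0],[0.2,0,-0.12,0,0,0],[0.21,0,-0.11,0,0,0],[0,0,0,0,0,0]]]'; python3 -c "
from h import *
go(jig(66-7.2),34+70.6)"
```

```text
clock: 18.87
eef_pos: [615.0, 126.0, 101.2]
tool_rot: [-3.141, 0.005, 1.504]
force: [4.2, 0.1, -10.1]
width: 24.2
t 18.87 pos [615.  126.  101.2] F [  4.2   0.1 -10.1] w 24.2 -> shift [ 0.69 -0.05 -0.12] turn [-0.    0.05 -0.01]
```

```bash
python3 -m crank '[[[0.22,-0.01,-0.05,0,0,0],[0.22,-0.01,-0.04,0,0,0],[0.22,-0.01,-0.02,0,0,0],[0.1,0,0,0,0,0],[0,0,0,0,0,0]]]'; python3 -c "
from h import *
go(jig(66-7.2),34+70.6)"
```

```text
clock: 19.28
eef_pos: [616.0, 138.9, 105.6]
tool_rot: [-3.141, 0.019, 1.496]
force: [5.6, 0.9, -14.2]
width: 24.3
t 19.28 pos [616.  138.9 105.6] F [  5.6   0.9 -14.2] w 24.3 -> shift [ 0.26 -0.05  0.03] turn [-0.    0.18 -0.08]
```

```bash
python3 -m crank '[[[0.2,-0.05,0.06,0,0,0],[0.15,0,0.02,0,0,0],[0,0,0,0,0,0]]]'; python3 -m crank '[[[0,0,0,0,0,0],[0,0,0,0,0,0],[0,0,0,0,0,0]]]' 0;  python3 -m crank '[[[0,0,-0.3,0,0,0],[0,0,-0.8,0,0,0],[-0.7,0,-0.8,0,0,0],[-0.8,0,-0.5,0,0,0],[-0.8,0,0,0,0,0],[-0.3,0,0,0,0,0],[0,0,0,0,0,0],[0,0,0,0,0,0]]]'; python3 -c "
from h import *
p=ctrl.get_image('side');save(p,'side4')
a=cv2.imread('pics/side4.png')[110:240,240:400]
p=ctrl.get_image('wrist');save(p,'w4');b=cv2.imread('pics/w4.png')
W=cloud(p).reshape(-1,3)
for l,z0,z1,y0,y1 in [('tab',33,42,20,66),('knob',112,140,110,170)]:
  c=W[(abs(W[:,0]-611)<30)&(W[:,1]>y0)&(W[:,1]<y1)&(W[:,2]>z0)&(W[:,2]<z1)]
  if len(c)>5:print(l,len(c),cv2.minAreaRect(c[:,:2].astype(np.float32)),np.median(c[:,2]))
cv2.imwrite('pics/c4.png',np.hstack([cv2.resize(a,(400,330)),cv2.resize(b,(400,330))]))
go(jig(-37),80)"
```

```text
clock: 19.53
eef_pos: [616.1, 140.3, 106.1]
tool_rot: [3.14, 0.03, 1.49]
force: [6.4, 1.4, -22.0]
width: 24.1
clock: 19.78
eef_pos: [614.7, 142.8, 108.5]
tool_rot: [-3.14, 0.026, 1.49]
force: [-0.2, 0.0, -0.4]
width: 42.8
clock: 20.45
eef_pos: [607.8, 72.9, 193.7]
tool_rot: [3.141, 0.017, 1.498]
force: [0.1, -0.1, -0.4]
width: 42.6
tab 609 ((609.02734375, 52.51565170288086), (28.079763412475586, 24.475536346435547), 85.52641296386719) 37.280913420911276
knob 1050 ((614.3739013671875, 126.80317687988281), (27.166833877563477, 25.385095596313477), 85.652587890625) 122.31424221227219
t 20.55 pos [607.7  73.8 193. ] F [ 0.5  0.7 -0. ] w 42.5 -> shift [-0.68  0.09  3.78] turn [ 0.    0.16 -0.05]
```

View pics/c4.png

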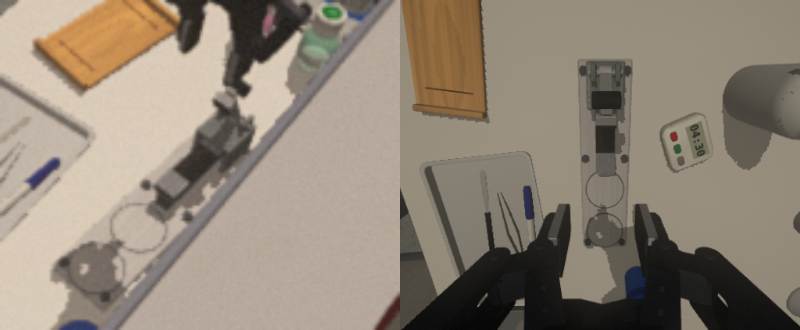

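```bash
python3 -c "
from h import *
p=ctrl.get_image('wrist')
W=cloud(p).reshape(-1,3)
W=W[(abs(W[:,0]-614)<20)&(W[:,1]>60)&(W[:,1]<175)&(W[:,2]>60)&(W[:,2]<160)]
J=np.c_[(W[:,:2]-O)@ux,(W[:,:2]-O)@uy,W[:,2]]
for a in range(0,90,4):
  c=J[(J[:,0]>=a)&(J[:,0]<a+4)]
  if len(c): print(a,len(c),c[:,2].min().round(),np.median(c[:,2]).round(),c[:,2].max().round(),np.ptp(c[:,1]).round())
"
```

```text
20 128 106.0 109.0 111.0 19.0
24 132 109.0 111.0 113.0 20.0
28 150 110.0 113.0 115.0 20.0
32 155 105.0 111.0 118.0 20.0
36 119 103.0 119.0 122.0 25.0
40 209 120.0 123.0 126.0 26.0
44 235 122.0 124.0 126.0 26.0
48 315 82.0 122.0 125.0 26.0
52 127 74.0 81.0 119.0 23.0
56 96 66.0 72.0 76.0 13.0
60 78 60.0 64.0 69.0 13.0
64 4 60.0 60.0 61.0 7.0
```

```bash
python3 -m crank '[[[0,0,0.5,0,0.15,-0.05],[0,0,0.8,0,0,0],[0,0,0.8,0,0,0],[0,0,0.5,0,0,0],[0,0,0.2,0,0,0],[0,0,0,0,0,0],[0,0,0,0,0,0]]]' 1; python3 -c "
from h import *
go(jig(-3),102)"
```

```text
clock: 21.18
eef_pos: [606.8, 85.5, 102.8]
tool_rot: [-3.138, -0.005, 1.518]
force: [1.0, 0.4, -0.7]
width: -0.4
t 21.18 pos [606.8  85.5 102.8] F [ 1.   0.4 -0.7] w -0.4 -> shift [-0.    0.14  0.03] turn [-0.04 -0.04  0.13]
```

```bash
python3 -m crank '[[[0.15,0.12,0,-0.04,-0.04,0.13],[0.2,0,0,0,0,0],[0.2,0,0,0,0,0],[0.2,0,0,0,0,0],[0.2,0,0,0,0,0],[0,0,0,0,0,0]]]'; python3 -c "
from h import *
go(jig(28),102)"
```

```text
clock: 21.68
eef_pos: [615.3, 112.6, 108.2]
tool_rot: [3.135, 0.005, 1.501]
force: [-0.6, -1.1, 0.1]
width: 0.3
t 21.68 pos [615.3 112.6 108.2] F [-0.6 -1.1  0.1] w 0.3 -> shift [ 0.11 -0.09  0.2 ] turn [ 0.06  0.05 -0.03]
```

```bash
python3 -m crank '[[[0.15,-0.08,0.1,0,0,0],[0.15,0,0,0,0,0],[0,0,0,0,0,0]]]';python3 -m crank '[[[-0.5,0,-0.1,0,0,0],[-0.8,0,-0.6,0,0,0],[-0.5,0,-0.8,0,0,0],[0,0,-0.8,0,0,0],[0,0,0,0,0,0],[0,0,0,0,0,0]]]' 0; python3 -c "
from h import *
p=ctrl.get_image('wrist')
W=cloud(p).reshape(-1,3)
W=W[(abs(W[:,0]-614)<20)&(W[:,1]>60)&(W[:,1]<175)&(W[:,2]>60)&(W[:,2]<160)]
J=np.c_[(W[:,:2]-O)@ux,(W[:,:2]-O)@uy,W[:,2]]
for a in range(20,90,4):
  c=J[(J[:,0]>=a)&(J[:,0]<a+4)]
  if len(c): print(a,len(c),c[:,2].min().round(),np.median(c[:,2]).round(),c[:,2].max().round(),np.ptp(c[:,1]).round())
go(jig(-37),80)
"
```

```text
clock: 21.93
eef_pos: [614.8, 122.7, 106.3]
tool_rot: [3.131, 0.005, 1.501]
force: [-0.3, -1.1, 1.0]
width: 0.1
clock: 22.43
eef_pos: [608.0, 67.0, 176.0]
tool_rot: [3.136, 0.001, 1.504]
force: [0.2, -0.3, -0.9]
width: 42.6
44 156 119.0 121.0 122.0 19.0
48 223 116.0 121.0 123.0 19.0
52 191 120.0 122.0 123.0 19.0
56 209 109.0 121.0 124.0 19.0
60 167 106.0 122.0 125.0 13.0
64 283 64.0 124.0 127.0 26.0
68 344 125.0 127.0 129.0 26.0
72 337 123.0 127.0 129.0 26.0
76 241 119.0 124.0 127.0 26.0
t 22.48 pos [608.5  67.2 176.2] F [ 0.5 -0.2  0.6] w 42.8 -> shift [-0.53  0.02  3.21] turn [ 0.06  0.01 -0.  ]
```

```bash
python3 -c "
from h import *
p=ctrl.get_image('wrist');save(p,'w5')
W=cloud(p).reshape(-1,3)
J=np.c_[(W[:,:2]-O)@ux,(W[:,:2]-O)@uy,W[:,2]]
for a in range(-60,0,5):
  print(a,[ (c:=J[(J[:,0]>=a)&(J[:,0]<a+5)&(J[:,1]>=b)&(J[:,1]<b+5)&(J[:,2]<100)])[:,2].max().round(1) if len(J[(J[:,0]>=a)&(J[:,0]<a+5)&(J[:,1]>=b)&(J[:,1]<b+5)&(J[:,2]<100)]) else None for b in range(-40,40,5)])
c=J[(J[:,0]>-80)&(J[:,0]<-5)&(abs(J[:,1])<20)&(J[:,2]>34)&(J[:,2]<42)]
print(c.min(0),c.max(0))
"
```

```text
-60 [np.float64(0.4), np.float64(8.3), np.float64(9.0), np.float64(7.9), np.float64(7.9), np.float64(8.2), None, None, None, None, np.float64(8.7), np.float64(9.7), np.float64(7.8), np.float64(8.1), np.float64(7.8), np.float64(0.4)]
-55 [np.float64(0.9), np.float64(8.4), np.float64(8.1), np.float64(9.0), np.float64(8.9), np.float64(8.1), None, None, None, None, np.float64(8.3), np.float64(8.4), np.float64(8.1), np.float64(8.9), np.float64(8.7), np.float64(1.8)]
-50 [np.float64(0.3), np.float64(9.3), np.float64(9.1), np.float64(8.7), np.float64(8.7), np.float64(38.1), np.float64(38.5), np.float64(38.5), np.float64(38.5), np.float64(38.6), np.float64(38.5), np.float64(8.7), np.float64(8.5), np.float64(9.0), np.float64(8.6), np.float64(0.7)]
-45 [np.float64(3.9), np.float64(12.2), np.float64(12.4), np.float64(11.9), np.float64(9.2), np.float64(38.9), np.float64(39.1), np.float64(39.2), np.float64(38.4), np.float64(38.3), np.float64(39.0), np.float64(8.4), np.float64(12.1), np.float64(12.3), np.float64(12.3), np.float64(0.1)]
-40 [np.float64(1.1), np.float64(13.3), np.float64(13.5), np.f
[... 1588 characters left out ...]
.5), np.float64(9.2), np.float64(8.4), np.float64(0.6)]
-10 [np.float64(-0.1), np.float64(8.0), np.float64(9.0), np.float64(8.6), np.float64(8.6), np.float64(35.0), np.float64(34.3), np.float64(34.4), np.float64(34.6), np.float64(35.1), np.float64(34.2), np.float64(8.8), np.float64(8.5), np.float64(8.8), np.float64(8.2), np.float64(0.4)]
-5 [np.float64(0.4), np.float64(8.6), np.float64(8.7), np.float64(9.1), np.float64(8.3), np.float64(34.8), np.float64(34.8), np.float64(35.0), np.float64(34.5), np.float64(34.6), np.float64(34.9), np.float64(8.7), np.float64(8.4), np.float64(8.4), np.float64(8.5), np.float64(1.1)]
[-49.72747516 -12.56490307  34.00596203] [-5.51875053 12.36921205 39.36211587]
```

```bash
python3 -m crank '[[[-0.5,0.02,0.3,0.06,0,0],[-0.03,0,0.8,0,0,0],[0,0,0.8,0,0,0],[0,0,0.7,0,0,0],[0,0,0.3,0,0,0],[0,0,0,0,0,0],[0,0,0,0,0,0]]]'; python3 -c "
from h import *
go(jig(-37),50)"
```

```text
clock: 23.12
eef_pos: [605.1, 55.1, 80.5]
tool_rot: [-3.134, -0.002, 1.51]
force: [-0.6, -0.6, 0.3]
width: 42.4
t 23.12 pos [605.1  55.1  80.5] F [-0.6 -0.6  0.3] w 42.4 -> shift [-0.12  0.14  1.02] turn [-0.07 -0.02  0.06]
```

```bash
python3 -m crank '[[[-0.12,0.14,0.1,-0.07,-0.02,0.06],[0,0,0.4,0,0,0],[0,0,0.4,0,0,0],[0,0,0.2,0,0,0],[0,0,0,0,0,0],[0,0,0,0,0,0]]]'; python3 -c "
from h import *
go(jig(-37),15)"
```

```text
clock: 23.62
eef_pos: [611.8, 51.8, 47.0]
tool_rot: [3.136, -0.001, 1.504]
force: [0.6, 0.9, 0.2]
width: 43.4
t 23.62 pos [611.8  51.8  47. ] F [0.6 0.9 0.2] w 43.4 -> shift [-0.03 -0.11  1.07] turn [ 0.06 -0.01 -0.  ]
```

```bash
python3 -m crank '[[[-0.03,-0.12,0,0.06,0,0],[0,0,0.25,0,0,0],[0,0,0.3,0,0,0],[0,-0.02,0.25,0,0,0],[0,0,0.15,0,0,0],[0,0,0,0,0,0],[0,0,0,0,0,0]]]'; python3 -c "
from h import *
go(jig(-37),15)"
```

```text
clock: 24.2
eef_pos: [607.4, 51.3, 15.9]
tool_rot: [-3.141, -0.002, 1.504]
force: [-0.0, 0.7, 1.0]
width: 42.6
t 24.2 pos [607.4  51.3  15.9] F [-0.   0.7  1. ] w 42.6 -> shift [0.   0.04 0.03] turn [-0.   -0.01  0.  ]
```

```bash
python3 -m crank '[[[0,0.04,0.02,0,0,0],[0,0,0,0,0,0],[0,0,0,0,0,0]]]';python3 -m crank '[[[0,0,0,0,0,0],[0,0,0,0,0,0],[0,0,0,0,0,0],[0,0,0,0,0,0],[0,0,0,0,0,0]]]' 1; python3 -c "
from h import *
go(jig(-37-40),15)"
```

```text
clock: 24.45
eef_pos: [608.9, 51.2, 15.2]
tool_rot: [-3.141, -0.002, 1.504]
force: [-0.6, 0.3, 0.1]
width: 42.8
clock: 24.87
eef_pos: [609.7, 51.3, 16.4]
tool_rot: [3.14, -0.002, 1.504]
force: [-0.3, 0.8, -0.3]
width: 23.8
t 24.87 pos [609.7  51.3  16.4] F [-0.3  0.8 -0.3] w 23.8 -> shift [-1.33 -0.04  0.04] turn [ 0.02 -0.02 -0.  ]
```

```bash
python3 -m crank '[[[-0.15,0,0,0,0,0],[-0.2,0,0,0,0,0],[-0.2,0,0,0,0,0],[-0.2,0,0,0,0,0],[0,0,0,0,0,0]]]'; python3 -c "
from h import *
go(jig(-37-40),16.4)"
```

```text
clock: 25.28
eef_pos: [607.6, 25.9, 16.0]
tool_rot: [3.14, -0.001, 1.505]
force: [0.3, -0.5, -0.5]
width: 23.9
t 25.28 pos [607.6  25.9  16. ] F [ 0.3 -0.5 -0.5] w 23.9 -> shift [-0.49 -0.02 -0.01] turn [ 0.01 -0.01  0.  ]
```

```bash
python3 -m crank '[[[-0.25,-0.01,0,0,0,0],[-0.25,0,0,0,0,0],[-0.15,0,0,0,0,0],[0,0,-0.4,0,0,0],[0,0,-0.8,0,0,0],[0,0,-0.8,0,0,0],[0,0,-0.8,0,0,0],[0,0,-0.8,0,0,0],[0,0,0,0,0,0],[0,0,0,0,0,0]]]'; python3 -c "
from h import *
p=ctrl.get_image('scene');save(p,'s6')
q=ctrl.get_image('wrist');save(q,'w6')
cv2.imwrite('pics/c6.png',np.hstack([cv2.resize(cv2.imread('pics/s6.png')[110:270,110:330],(420,305)),cv2.resize(cv2.imread('pics/w6.png'),(380,305))]))
go([419,196],110,79.9)"
```

```text
clock: 26.12
eef_pos: [604.7, 1.8, 132.0]
tool_rot: [-3.141, -0.001, 1.501]
force: [-0.8, 0.4, -0.9]
width: 23.8
t 26.22 pos [604.7   1.8 131.1] F [ 0.2 -0.5 -0.4] w 24.2 -> shift [ 6.03 -6.63  0.71] turn [-0.01 -0.01  1.02]
```

View pics/c6.png

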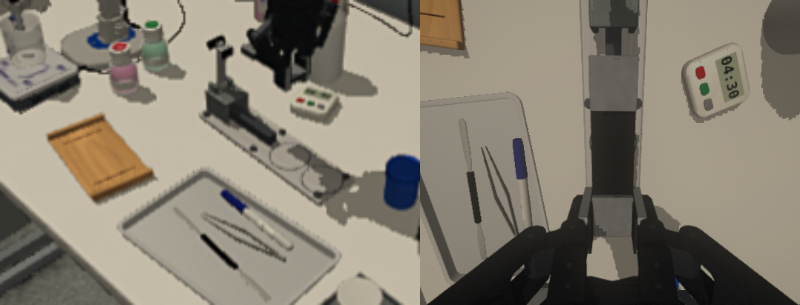

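Run:
```python
from h import *
for n in ['scene','side','wrist']:
    p=ctrl.get_image(n);W=cloud(p);m=(W[...,0]>320)&(W[...,0]<510)&(W[...,1]>95)&(W[...,1]<290)
    col=p['color'].astype(int);wood=m&(col[...,0]-col[...,2]>45)
    if n!='wrist':
        P=W[wood];P=P[(P[:,2]>-3)&(P[:,2]<22)]
        # by plan rectangle, trimmed
        print(n,len(P),np.median(P[:,2]),[np.round(t,1) for t in cv2.minAreaRect(P[:,:2].astype(np.float32))])
        a=np.deg2rad(79.9);v=np.array([np.cos(a),np.sin(a)]);w=np.array([-v[1],v[0]])
        Q=np.c_[P[:,:2]@v,P[:,:2]@w];lo,hi=np.percentile(Q,0.7,axis=0),np.percentile(Q,99.3,axis=0)
        c=(lo+hi)/2;print('c',c[0]*v+c[1]*w,hi-lo)
        H=P[P[:,2]>10.5];s=H[:,:2]@v;mid=np.median(Q[:,0])
        for k in (s<mid,s>mid):
            if k.sum()>8:print('rim',k.sum(),[np.round(t,1) for t in cv2.minAreaRect(H[k,:2].astype(np.float32))])
    else:
        s=ctrl.read_state();R=Ro.from_euler('xyz',s['tool_rot']).as_matrix()
        T=(W.reshape(-1,3)-s['eef_pos'])@R
        T=T[(abs(T[:,1])<13)&(T[:,2]<0)&(T[:,2]>-40)&(T[:,0]>-20)&(T[:,0]<120)]
        print('coupon tool x',np.percentile(T[:,0],[0.5,99.5]),'y',np.percentile(T[:,1],[1,99]))
        for x in range(-15,95,10):
            k=(T[:,0]>x)&(T[:,0]<x+10)
            if k.sum():print(x,np.median(T[k,2]).round(1),k.sum(),end='; ')
```

```text
scene 1347 4.794368170749444 [array([424.6, 204.6]), array([180.1,  97.2]), np.float64(79.9)]
c [421.61911855 196.23469176] [159.21651694  91.17678751]
rim 77 [array([407.1, 121.8]), array([10.5, 86.6]), np.float64(77.5)]
rim 62 [array([433.6, 271.5]), array([10.3, 86.1]), np.float64(81.3)]
side 724 6.682450792798717 [array([417.8, 196.3]), array([158.8,  97.8]), np.float64(78.7)]
c [417.16753788 194.61526733] [152.25599853  94.067686  ]
rim 75 [array([407.4, 122.3]), array([ 9.6, 89.3]), np.float64(78.6)]
coupon tool x [-11.89840068  86.41607389] y [-12.65659441  12.40896593]
-15 -21.9 872; -5 -22.0 1228; 5 -21.7 1586; 15 -17.8 1134; 25 -17.8 1196; 35 -17.8 1287; 45 -17.7 1382; 55 -18.4 1432; 65 -21.7 1722; 75 -21.7 1908; 85 -21.6 377;
```

```bash
python3 -m crank '[[[0.1,-0.5,0,0,0,0],[0.3,-0.9,0,0,0,0.1],[0.5,-0.8,0,0,0,0.1],[0.6,-0.75,0,0,0,0.2],[0.6,-0.75,0,0,0,0.2],[0.6,-0.7,0,0,0,0.2],[0.6,-0.6,0,0,0,0.2],[0.6,-0.6,0,0,0,0],[0.4,-0.4,0,0,0,0],[0.2,-0.2,0,0,0,0],[0,0,0,0,0,0],[0,0,0,0,0,0]]]'; python3 -c "
from h import *
go([413.8,159.7],60,80)"
```

```text
clock: 27.37
eef_pos: [422.9, 158.7, 119.4]
tool_rot: [-3.119, 0.013, 1.388]
force: [-0.2, 0.4, -0.2]
width: 23.8
t 27.37 pos [422.9 158.7 119.4] F [-0.2  0.4 -0.2] w 23.8 -> shift [ 0.   -0.26  1.98] turn [-0.21  0.12 -0.08]
```

```bash
python3 -m crank '[[[0,-0.3,0.3,-0.2,0.12,-0.08],[0,0,0.6,0,0,0],[0,0,0.6,0,0,0],[0,0,0.4,0,0,0],[0,0,0.1,0,0,0],[0,0,0,0,0,0],[0,0,0,0,0,0]]]'; python3 -c "
from h import *
go([413.8,159.7],25,80)"
```

```text
clock: 27.95
eef_pos: [421.5, 152.8, 57.1]
tool_rot: [3.135, 0.001, 1.383]
force: [0.7, -0.6, -1.2]
width: 24.0
t 27.95 pos [421.5 152.8  57.1] F [ 0.7 -0.6 -1.2] w 24.0 -> shift [ 0.18 -0.3   1.07] turn [ 0.06  0.01 -0.12]
```

```bash
python3 -m crank '[[[0.19,-0.3,0,0.06,0,-0.12],[0,-0.05,0.2,0,0,0],[0,-0.02,0.4,0,0,0],[0,-0.02,0.25,0,0,0],[0,0,0,0,0,0],[0,0,0,0,0,0]]]'; python3 -c "
from h import *
go([413.8,159.7],8,80)"
```

```text
clock: 28.45
eef_pos: [411.7, 161.3, 38.9]
tool_rot: [3.141, -0.001, 1.396]
force: [-1.1, 0.5, -1.0]
width: 23.7
t 28.45 pos [411.7 161.3  38.9] F [-1.1  0.5 -1. ] w 23.7 -> shift [-0.04  0.08  1.03] turn [ 0.   -0.01 -0.01]
```

```bash
python3 -m crank '[[[-0.03,0.06,0.25,0,0,0],[-0.01,-0.02,0.4,0,0,0],[-0.02,-0.03,0.3,0,0,0],[0,0,0.15,0,0,0],[0,0,0,0,0,0],[0,0,0,0,0,0]]]'; python3 -c "
from h import *
go([413.8,159.7],6,80)"
```

```text
clock: 28.95
eef_pos: [412.1, 161.8, 7.2]
tool_rot: [3.14, -0.004, 1.4]
force: [0.2, 0.2, -0.0]
width: 23.9
t 28.95 pos [412.1 161.8   7.2] F [ 0.2  0.2 -0. ] w 23.9 -> shift [-0.06  0.07  0.04] turn [ 0.01 -0.04  0.04]
```

```bash
python3 -m crank '[[[-0.07,0.07,0.05,0,-0.04,0.04],[0,0,0.05,0,0,0],[0,0,0,0,0,0]]]'; python3 -m crank '[[[0,0,0.04,0,0,0],[0,0,0.04,0,0,0],[0,0,0,0,0,0]]]'; python3 -c "
from h import *
go([413.8,159.7],4,80)"
```

```text
clock: 29.2
eef_pos: [413.8, 159.7, 6.9]
tool_rot: [3.141, -0.003, 1.396]
force: [-0.2, 0.6, -1.1]
width: 24.1
clock: 29.45
eef_pos: [414.7, 159.7, 6.5]
tool_rot: [3.139, -0.006, 1.395]
force: [-0.7, 0.3, -0.5]
width: 23.8
t 29.45 pos [414.7 159.7   6.5] F [-0.7  0.3 -0.5] w 23.8 -> shift [-0.01 -0.03  0.08] turn [ 0.03 -0.06 -0.01]
```

```bash
python3 -m crank '[[[0,-0.03,0.12,0.03,-0.06,0],[0,0,0.08,0,0,0],[0,0,0,0,0,0],[0,0,0,0,0,0]]]'; python3 -c "
from h import *
go([413.8,159.7],4,80)"
```

```text
clock: 29.78
eef_pos: [415.5, 159.6, 7.9]
tool_rot: [3.137, -0.008, 1.391]
force: [-0.3, 0.9, -0.4]
width: 23.7
t 29.78 pos [415.5 159.6   7.9] F [-0.3  0.9 -0.4] w 23.7 -> shift [-0.01 -0.06  0.13] turn [ 0.05 -0.08 -0.05]
```

```bash
python3 -c "
from h import *
s=ctrl.read_state();print(s['qpos'].round(3),s['force'],s['torque'].round(2))
for n in ['scene','side','wrist']:
  p=ctrl.get_image(n);save(p,n+'7')
cv2.imwrite('pics/c7.png',np.hstack([cv2.resize(cv2.imread('pics/side7.png')[70:180,210:330],(400,366)),cv2.resize(cv2.imread('pics/wrist7.png')[:,60:],(400,366))]))
"
```

```text
[-0.623  0.801  0.292  2.24  -1.087  0.24   0.478] [-0.26963005  0.8507905  -0.37272677] [-0.06  0.01 -0.02]
```

View pics/c7.png

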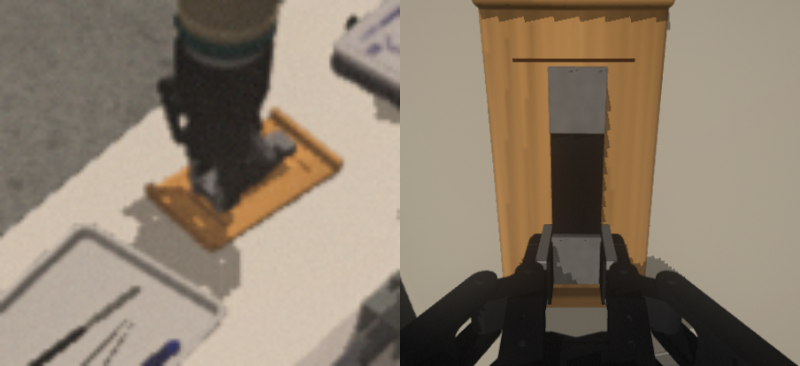

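Joints 5 and 6 are close to their limits, so it cannot go lower here. I'll release with the small gap (~10 mm), then check, and mend by gripping the far tab (better reach) if needed.

```bash
python3 -m crank '[[[0,-0.03,0,0,0,0],[0,0,0,0,0,0],[0,0,0,0,0,0],[0,0,0,0,0,0],[0,0,0,0,0,0]]]' 0;python3 -m crank '[[[0,0,-0.3,0,0,0],[0,0,-0.8,0,0,0],[0,0,-0.8,0,0,0],[0,0,-0.8,0,0,0],[0,0,-0.3,0,0,0],[0.2,0.2,0,0,0,0],[0,0,0,0,0,0],[0,0,0,0,0,0]]]'
cat > tr.py <<'E'
from h import *
p=ctrl.get_image('wrist');save(p,'trw')
W=cloud(p);c=p['color'].astype(int);wood=c[...,0]-c[...,2]>30
a=np.deg2rad(80);v=np.array([np.cos(a),np.sin(a)]);w=np.array([-v[1],v[0]]);C=np.array([420.3,196.3])
m=(W[...,0]>340)&(W[...,0]<500)&(W[...,1]>100)&(W[...,1]<290)
P=W[m&~wood&(W[...,2]>9)&(W[...,2]<24)]
Q=np.c_[(P[:,:2]-C)@v,(P[:,:2]-C)@w,P[:,2]];k=(abs(Q[:,0])<68)&(abs(Q[:,1])<40)
r=cv2.minAreaRect(P[k,:2].astype(np.float32));print('coupon',k.sum(),r)
for s in range(-70,70,10):
    j=k&(Q[:,0]>=s)&(Q[:,0]<s+10)
    if j.sum()>3:print(s,j.sum(),np.median(Q[j,2]).round(1),Q[j,1].min().round(1),Q[j,1].max().round(1),end=' | ')
T=W[m&wood&(W[...,2]>-2)&(W[...,2]<22)];q=np.c_[(T[:,:2]-C)@v,(T[:,:2]-C)@w]
print('\ntray',q.min(0),q.max(0),np.percentile(q,[1,99],axis=0).round(1))
H=T[T[:,2]>11.5];s=(H[:,:2]-C)@v
for kk in (s<-50,s>50):
    if kk.sum()>8:print('rim',kk.sum(),np.percentile(s[kk],[2,98]).round(1),[np.round(t,1) for t in cv2.minAreaRect(H[kk,:2].astype(np.float32))])
s=ctrl.read_state();print(s['qpos'].round(2))
E
python3 tr.py; python3 -c "
from h import *
go([426,233],60,80)"
```

```text
clock: 30.35
eef_pos: [413.9, 159.8, 5.4]
tool_rot: [3.139, -0.006, 1.392]
force: [-0.4, 1.1, -0.1]
width: 42.6
clock: 31.02
eef_pos: [420.1, 164.1, 97.4]
tool_rot: [-3.14, -0.003, 1.391]
force: [-0.6, -0.4, -0.8]
width: 42.7
coupon 4313 ((421.5179748535156, 195.912109375), (99.71990966796875, 24.71253204345703), 77.10388946533203)
-50 349 17.3 -11.0 13.4 | -40 377 17.4 -11.8 12.4 | -30 436 16.6 -11.8 12.1 | -20 397 13.4 -12.6 11.3 | -10 410 13.5 -13.3 11.1 | 0 416 13.3 -13.2 10.1 | 10 461 13.4 -13.9 9.9 | 20 442 16.8 -14.3 9.6 | 30 508 17.4 -15.0 9.1 | 40 516 17.4 -15.5 8.8 | 
tray [-86.3878675  -48.41093756] [83.44547572 47.91634934] [[-75.3 -44.2]
 [ 80.7  44.4]]
rim 743 [-77.7 -69.9] [array([404.2, 124.2]), array([ 8.5, 83.7]), np.float64(79.8)]
rim 1658 [74.1 81.5] [array([431.9, 261.1]), array([31.5, 89.4]), np.float64(79.7)]
[-0.85  0.68  0.63  2.19 -0.83  0.53  0.24]
t 31.07 pos [420.2 164.3  97.3] F [-0.4  0.1  0. ] w 42.5 -> shift [ 2.28 -0.22  1.25] turn [-0.02 -0.03 -0.05]
```

View pics/trw.png

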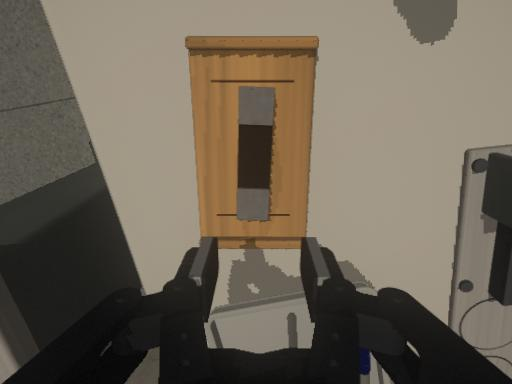

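Coupon lies flat in the tray (wrist picture (255,152)), centred within ~2 mm, but turned 2.7° against the tray. I'll straighten it with a squeeze of the far tab.

```bash
python3 -m crank '[[[0.5,-0.05,0,-0.02,-0.03,-0.05],[0.8,-0.05,0,0,0,0],[0.7,-0.05,0.1,0,0,0],[0.25,0,0.4,0,0,0],[0,0,0.4,0,0,0],[0,0,0.2,0,0,0],[0,0,0,0,0,0],[0,0,0,0,0,0]]]'; python3 -c "
from h import *
go([426.7,232.7],30,79.9)"
```

```text
clock: 31.73
eef_pos: [424.6, 229.5, 54.8]
tool_rot: [-3.133, 0.008, 1.392]
force: [0.7, -1.3, -0.5]
width: 42.1
t 31.73 pos [424.6 229.5  54.8] F [ 0.7 -1.3 -0.5] w 42.1 -> shift [0.12 0.06 0.83] turn [-0.09  0.08 -0.03]
```

```bash
python3 -m crank '[[[0.12,0.06,0.1,-0.09,0.08,-0.03],[0,-0.03,0.35,0,0,0],[0,-0.03,0.3,0,0,0],[0,0,0.2,0,0,0],[0,0,0,0,0,0],[0,0,0,0,0,0]]]'; python3 -c "
from h import *
print(ctrl.read_state()['qpos'].round(2))
go([426.7,232.7],6,79.9)"
```

```text
clock: 32.23
eef_pos: [426.5, 230.2, 25.2]
tool_rot: [3.138, -0.001, 1.389]
force: [0.2, 0.1, -0.1]
width: 42.7
[-0.87  0.82  0.49  2.13 -0.98  0.43  0.23]
t 32.23 pos [426.5 230.2  25.2] F [ 0.2  0.1 -0.1] w 42.7 -> shift [ 0.08 -0.01  0.64] turn [ 0.03 -0.01 -0.05]
```

```bash
python3 -m crank '[[[0.08,-0.02,0.1,0.03,0,-0.05],[0,0,0.25,0,0,0],[0,0,0.2,0,0,0],[0,0,0.1,0,0,0],[0,0,0,0,0,0],[0,0,0,0,0,0]]]'; python3 -c "
from h import *
print(ctrl.read_state()['qpos'].round(2))
go([426.7,232.7],6,79.9)"
```

```text
clock: 32.73
eef_pos: [427.3, 233.3, 4.3]
tool_rot: [3.14, -0.002, 1.395]
force: [0.5, -0.6, -0.3]
width: 42.7
[-0.84  0.85  0.43  2.13 -1.01  0.38  0.26]
t 32.73 pos [427.3 233.3   4.3] F [ 0.5 -0.6 -0.3] w 42.7 -> shift [-0.02 -0.01 -0.06] turn [ 0.02 -0.02  0.01]
```

```bash
python3 -m crank '[[[-0.02,-0.02,-0.06,0,0,0],[0,0,0,0,0,0]]]';python3 -m crank '[[[0,0,0,0,0,0],[0,0,0,0,0,0],[0,0,0,0,0,0],[0,0,0,0,0,0]]]' 1; python3 -c "
from h import *
go([426.7,232.7],6,79.9)"; python3 -m crank '[[[0,0,0,0,0,0],[0,0,0,0,0,0],[0,0,0,0,0,0],[0,0,0,0,0,0]]]' 0;python3 -m crank '[[[0,0,-0.3,0,0,0],[0,0,-0.8,0,0,0],[-0.7,0,-0.8,0,0,0],[-0.9,0,-0.8,0,0,0],[-0.9,0,-0.3,0,0,0],[0,0,0,0,0,0],[0,0,0,0,0,0]]]';python3 tr.py; python3 -c "
from h import *
go([446.5,-244.3],120)"
```

```text
clock: 32.9
eef_pos: [426.5, 232.5, 6.2]
tool_rot: [3.14, -0.002, 1.395]
force: [-0.3, -0.1, 0.8]
width: 42.6
clock: 33.23
eef_pos: [427.0, 232.7, 7.3]
tool_rot: [3.139, -0.003, 1.395]
force: [-0.9, -0.9, -1.7]
width: 23.7
t 33.23 pos [427.  232.7   7.3] F [-0.9 -0.9 -1.7] w 23.7 -> shift [-0.   -0.01  0.04] turn [ 0.03 -0.03  0.01]
clock: 33.57
eef_pos: [426.9, 232.9, 7.3]
tool_rot: [3.139, -0.003, 1.396]
force: [-0.0, 0.7, -0.3]
width: 42.7
clock: 34.15
eef_pos: [412.8, 157.1, 99.7]
tool_rot: [3.14, -0.003, 1.399]
force: [0.3, 1.0, -1.0]
width: 42.8
coupon 4368 ((419.8502197265625, 195.91232299804688), (98.79451751708984, 24.487306594848633), 80.02458190917969)
-50 352 17.3 -11.9 12.6 | -40 384 17.4 -11.6 12.4 | -30 429 16.6 -11.5 12.5 | -20 389 13.4 -11.5 11.7 | -10 419 13.3 -11.9 12.3 | 0 450 13.3 -11.8 12.2 | 10 459 13.4 -11.6 12.1 | 20 475 16.9 -11.8 12.4 | 30 522 17.4 -11.7 12.3 | 40 489 17.5 -11.5 12.2 | 
tray [-85.70311842 -52.81245842] [84.64743628 57.81448613] [[-75.5 -44.3]
 [ 81.   44.6]]
rim 902 [-77.5 -69.8] [array([408.7, 133.6]), array([27.7, 89.6]), np.float64(78.5)]
rim 1682 [73.6 81.1] [array([434.3, 272.4]), array([ 7.9, 89. ]), np.float64(80.0)]
[-0.84  0.66  0.62  2.21 -0.82  0.51  0.26]
t 34.2 pos [412.8 156.7  99.6] F [ 0.  -1.5  0.1] w 42.4 -> shift [-12.97   3.4   -0.7 ] turn [ 0.02 -0.02 -1.01]
```

```bash
python3 -m crank '[[[-0.4,0.1,-0.2,0,0,-0.1],[-0.9,0.24,-0.2,0,0,-0.2],[-0.95,0.24,-0.2,0,0,-0.2],[-0.95,0.24,0,0,0,-0.2],[-0.95,0.24,0,0,0,-0.2],[-0.95,0.24,0,0,0,-0.2],[-0.95,0.24,0,0,0,0],[-0.95,0.24,0,0,0,0],[-0.95,0.24,0,0,0,0],[-0.95,0.24,0,0,0,0],[-0.95,0.24,0,0,0,0],[0,0,0,0,0,0]]]' -0.8;  python3 -c "
from h import *
print(ctrl.read_state()['qpos'].round(2))
go([446.5,-244.3],120)"
```

```text
clock: 35.2
eef_pos: [468.0, -157.4, 114.6]
tool_rot: [-3.137, 0.005, 1.546]
force: [1.4, -1.3, -0.1]
width: 76.6
[-0.11  0.67  0.57  2.06 -0.63  0.59  0.88]
t 35.2 pos [ 468.  -157.4  114.6] F [ 1.4 -1.3 -0.1] w 76.6 -> shift [-2.91 -0.64 -0.16] turn [-0.04  0.05  0.4 ]
```

```bash
python3 -m crank '[[[-0.6,-0.2,0,0,0.05,0.1],[-0.8,-0.2,0,0,0,0.15],[-0.8,-0.2,0,0,0,0.15],[-0.5,0,0,0,0,0],[-0.1,0,0,0,0,0],[0,0,0,0,0,0],[0,0,0,0,0,0]]]';  cat > fd.py <<'E'
from h import *
W=cloud(ctrl.get_image('wrist')).reshape(-1,3)
def f(l,x,y,r,z0,z1):
    b=W[(np.hypot(W[:,0]-x,W[:,1]-y)<r)&(W[:,2]>z0)&(W[:,2]<z1)]
    if len(b)>20:
        c=cv2.minEnclosingCircle(b[:,:2].astype(np.float32));q=cv2.minAreaRect(b[:,:2].astype(np.float32));print(l,len(b),np.round(c[0],1),round(c[1],1),'rect',np.round(q[0],1),np.round(q[1],1),'z',np.median(b[:,2]).round(1))
E
python3 -c "
from fd import *
f('lid',446.5,-244,35,57,68);f('wt',443.5,-321,25,20,40);f('knob',443.5,-321,15,40,55)
go([446.5,-244.3],60)"
```

```text
clock: 35.78
eef_pos: [444.5, -244.9, 111.9]
tool_rot: [-3.131, -0.001, 1.508]
force: [-0.6, -0.2, -0.3]
width: 76.9
lid 3732 [ 446.  -244.3] 24.6 rect [ 446.2 -243.9] [48.5 48.1] z 61.3
wt 844 [ 443.1 -320.2] 16.0 rect [ 442.9 -318.5] [27.8 30.8] z 31.9
knob 317 [ 442.7 -320.4] 8.5 rect [ 442.6 -320. ] [16.1 15.7] z 45.2
t 35.83 pos [ 444.5 -244.4  111.9] F [ 0.3 -0.6  0.4] w 76.9 -> shift [0.   0.08 1.73] turn [-0.1  -0.01  0.04]
```

```bash
python3 -m crank '[[[0,0.05,0.3,-0.1,0,0.04],[0,0,0.6,0,0,0],[0,0,0.5,0,0,0],[0,0,0.2,0,0,0],[0,0,0,0,0,0],[0,0,0,0,0,0]]]';  python3 -c "
from h import *
go([446.2,-244.1],31)"
```

```text
clock: 36.33
eef_pos: [449.1, -235.3, 62.2]
tool_rot: [3.141, -0.006, 1.517]
force: [-0.3, -1.3, -0.1]
width: 76.9
t 36.33 pos [ 449.1 -235.3   62.2] F [-0.3 -1.3 -0.1] w 76.9 -> shift [-0.3  -0.08  1.04] turn [ 0.   -0.06  0.12]
```

```bash
python3 -m crank '[[[-0.3,-0.08,0,0,-0.06,0.12],[-0.05,0,0.3,0,0,0],[-0.03,0,0.4,0,0,0],[0,0,0.2,0,0,0],[0,0,0,0,0,0],[0,0,0,0,0,0]]]';  python3 -c "
from h import *
go([446.2,-244.1],31)"
```

```text
clock: 36.83
eef_pos: [447.8, -248.6, 35.8]
tool_rot: [3.137, 0.003, 1.505]
force: [-0.2, -0.1, 0.4]
width: 76.9
t 36.83 pos [ 447.8 -248.6   35.8] F [-0.2 -0.1  0.4] w 76.9 -> shift [ 0.15 -0.06  0.16] turn [0.05 0.03 0.  ]
```

```bash
python3 -m crank '[[[0.16,-0.07,0.14,0.05,0.03,0],[0,0,0,0,0,0],[0,0,0,0,0,0]]]';  python3 -c "
from h import *
go([446.2,-244.1],31)"
```

```text
clock: 37.08
eef_pos: [446.1, -243.6, 31.9]
tool_rot: [3.141, 0.0, 1.504]
force: [-0.2, -0.1, -0.2]
width: 76.9
t 37.08 pos [ 446.1 -243.6   31.9] F [-0.2 -0.1 -0.2] w 76.9 -> shift [-0.02  0.    0.03] turn [ 0.  0. -0.]
```

```bash
python3 -m crank '[[[-0.02,0,0.02,0,0,0],[0,0,0,0,0,0],[0,0,0,0,0,0],[0,0,0,0,0,0],[0,0,0,0,0,0],[0,0,0,0,0,0],[0,0,0,0,0,0]]]' 1; python3 -m crank '[[[0,0,-0.3,0,0,0],[0,0,-0.8,0,0,0],[0,0,-0.9,0,0,0],[0,0,-0.9,0,0,0],[0,0,-0.3,0,0,0],[0,0,0,0,0,0],[0,0,0,0,0,0]]]';  python3 -c "
from h import *
go(jig(-85),110)"
```

```text
clock: 37.67
eef_pos: [446.7, -244.3, 32.3]
tool_rot: [3.14, 0.001, 1.505]
force: [-0.7, 0.4, -0.9]
width: 47.1
clock: 38.25
eef_pos: [445.3, -243.8, 133.5]
tool_rot: [-3.14, -0.001, 1.504]
force: [-0.9, 0.2, -0.8]
width: 47.1
t 38.25 pos [ 445.3 -243.8  133.5] F [-0.9  0.2 -0.8] w 47.1 -> shift [8.58 4.78 0.78] turn [-0.01 -0.01 -0.01]
```

```bash
python3 -m crank '[[[0.5,0.28,0,0,0,0],[0.93,0.52,0,0,0,0],[0.93,0.52,0,0,0,0],[0.93,0.52,0,0,0,0],[0.93,0.52,0,0,0,0],[0.93,0.52,0,0,0,0],[0.93,0.52,0,0,0,0],[0.93,0.52,0,0,0,0],[0.93,0.52,0,0,0,0],[0.5,0.3,0,0,0,0],[0.1,0.1,0,0,0,0],[0,0,0,0,0,0]]]';  python3 -c "
from h import *
go(jig(-85),60)"
```

```text
clock: 39.25
eef_pos: [606.8, 13.9, 115.9]
tool_rot: [-3.118, -0.002, 1.497]
force: [-0.3, -0.3, -0.7]
width: 47.3
t 39.25 pos [606.8  13.9 115.9] F [-0.3 -0.3 -0.7] w 47.3 -> shift [-0.35  0.03  1.86] turn [-0.23 -0.02 -0.07]
```

```bash
python3 -m crank '[[[-0.35,0,0,-0.22,-0.02,-0.07],[0,0,0.4,0,0,0],[0,0,0.6,0,0,0],[0,0,0.5,0,0,0],[0,0,0.3,0,0,0],[0,0,0,0,0,0],[0,0,0,0,0,0]]]';  python3 -c "
from h import *
go(jig(-85),37.5)"
```

```text
clock: 39.83
eef_pos: [598.3, -5.9, 54.0]
tool_rot: [-3.13, 0.004, 1.491]
force: [0.7, 0.1, -0.1]
width: 47.4
t 39.83 pos [598.3  -5.9  54. ] F [ 0.7  0.1 -0.1] w 47.4 -> shift [0.33 0.22 0.55] turn [-0.11  0.04 -0.13]
```

```bash
python3 -m crank '[[[0.33,0.2,0,-0.1,0.04,-0.13],[0,0,0,0,0,0],[0,0,0.25,0,0,0],[0,0,0.15,0,0,0],[0,0,0,0,0,0],[0,0,0,0,0,0]]]';  python3 -c "
from h import *
go(jig(-85),37.5)"
```

```text
clock: 40.33
eef_pos: [607.2, 4.0, 42.7]
tool_rot: [3.138, -0.001, 1.505]
force: [0.1, -0.4, -0.3]
width: 47.2
t 40.33 pos [607.2   4.   42.7] F [ 0.1 -0.4 -0.3] w 47.2 -> shift [-0.02 -0.06  0.17] turn [ 0.03 -0.01  0.01]
```

```bash
python3 -m crank '[[[-0.02,-0.07,0.12,0.03,0,0],[0,0,0,0,0,0],[0,0,0,0,0,0]]]';  python3 -c "
from h import *
go(jig(-85),37.5)"
```

```text
clock: 40.58
eef_pos: [605.0, 3.5, 39.0]
tool_rot: [3.141, -0.001, 1.505]
force: [0.3, -0.1, -0.3]
width: 47.3
t 40.58 pos [605.    3.5  39. ] F [ 0.3 -0.1 -0.3] w 47.3 -> shift [-0.    0.02  0.05] turn [ 0.   -0.01  0.01]
```

```bash
python3 -m crank '[[[0,0.02,0.05,0,0,0],[0,0,0.02,0,0,0],[0,0,0,0,0,0]]]';  python3 -c "
from h import *
go(jig(-85),37.5)"; python3 -m crank '[[[0,0,0,0,0,0],[0,0,0,0,0,0],[0,0,0,0,0,0],[0,0,0,0,0,0],[0,0,0,0,0,0]]]' -0.8;  python3 -m crank '[[[0,0,-0.2,0,0,0],[0,0,-0.6,0,0,0],[0,0,-0.8,0,0,0],[0,0,-0.8,0,0,0],[0,0,0,0,0,0],[0,0,0,0,0,0]]]'; python3 -c "
from fd import *
f('lid',605.5,3.4,35,62,71)
go([443,-320.4],110)"
```

```text
clock: 40.83
eef_pos: [605.7, 3.3, 37.1]
tool_rot: [3.141, -0.001, 1.505]
force: [-0.6, 0.3, 0.1]
width: 48.0
t 40.83 pos [605.7   3.3  37.1] F [-0.6  0.3  0.1] w 48.0 -> shift [ 0.   -0.01 -0.01] turn [ 0.01 -0.01  0.01]
clock: 41.25
eef_pos: [606.1, 3.2, 37.3]
tool_rot: [3.14, -0.001, 1.505]
force: [-0.1, 0.1, -0.5]
width: 76.9
clock: 41.75
eef_pos: [605.0, 2.8, 112.9]
tool_rot: [-3.141, -0.001, 1.504]
force: [0.1, 0.9, -0.4]
width: 76.9
lid 3856 [605.4   3. ] 24.5 rect [605.4   3.2] [48.2 48.1] z 66.3
t 41.8 pos [605.5   2.6 113.1] F [0.5 0.1 0.8] w 77.0 -> shift [-11.1   -4.69   0.1 ] turn [ 0.   -0.01 -0.  ]
```

```bash
python3 -m crank '[[[-0.5,-0.21,0,0,0,0],[-0.95,-0.4,0,0,0,0],[-0.95,-0.4,0,0,0,0],[-0.95,-0.4,0,0,0,0],[-0.95,-0.4,0,0,0,0],[-0.95,-0.4,0,0,0,0],[-0.95,-0.4,0,0,0,0],[-0.95,-0.4,0,0,0,0],[-0.95,-0.4,0,0,0,0],[-0.95,-0.4,0,0,0,0],[-0.95,-0.4,0,0,0,0],[-0.8,-0.35,0,0,0,0]]]' -0.4; python3 -m crank '[[[-0.2,0,0,0,0,0],[0,0,0,0,0,0],[0,0,0,0,0,0]]]'; python3 -c "
from h import *
go([443,-320.4],65)"
```

```text
clock: 42.8
eef_pos: [443.4, -313.4, 102.5]
tool_rot: [-3.131, -0.01, 1.523]
force: [0.8, 0.3, -0.0]
width: 59.9
clock: 43.05
eef_pos: [437.4, -326.6, 101.3]
tool_rot: [-3.128, -0.006, 1.511]
force: [0.4, 0.3, -0.7]
width: 59.6
t 43.05 pos [ 437.4 -326.6  101.3] F [ 0.4  0.3 -0.7] w 59.6 -> shift [0.21 0.19 1.21] turn [-0.13 -0.06  0.06]
```

```bash
python3 -m crank '[[[0.2,0.15,0.1,-0.12,-0.06,0.06],[-0.03,0,0.4,0,0,0],[-0.03,0,0.4,0,0,0],[0,0,0.2,0,0,0],[0,0,0,0,0,0],[0,0,0,0,0,0]]]'; python3 -c "
from fd import *
f('wt',443.5,-321,25,20,40);f('knob',443.5,-321,15,40,55)
go([443,-320.4],7)"
```

```text
clock: 43.55
eef_pos: [444.4, -315.7, 62.7]
tool_rot: [-3.137, -0.006, 1.513]
force: [-0.7, 0.2, 0.1]
width: 59.8
wt 1384 [ 442.4 -320.7] 15.9 rect [ 442.7 -319.9] [30.6 29.6] z 32.1
knob 612 [ 442.7 -320.5] 8.4 rect [ 442.7 -320.2] [15.8 16.3] z 45.4
t 43.6 pos [ 444.4 -315.6   62.8] F [ 0.3  0.6 -0.6] w 59.9 -> shift [-0.17 -0.03  1.86] turn [-0.04 -0.05  0.09]
```

```bash
python3 -m crank '[[[-0.17,-0.04,0,-0.04,-0.05,0.09],[-0.03,-0.02,0.35,0,0,0],[-0.02,-0.02,0.45,0,0,0],[-0.02,-0.02,0.45,0,0,0],[0,0,0.2,0,0,0],[0,0,0,0,0,0],[0,0,0,0,0,0]]]'; python3 -c "
from h import *
go([442.7,-320.4],7)"
```

```text
clock: 44.18
eef_pos: [441.2, -325.9, 17.4]
tool_rot: [3.138, 0.004, 1.501]
force: [-0.8, 0.8, -1.2]
width: 60.3
t 44.18 pos [ 441.2 -325.9   17.4] F [-0.8  0.8 -1.2] w 60.3 -> shift [0.19 0.04 0.35] turn [ 0.03  0.04 -0.03]
```

```bash
python3 -m crank '[[[0.19,0.04,0,0.03,0.04,-0.03],[0,0,0.2,0,0,0],[0,0,0.14,0,0,0],[0,0,0,0,0,0],[0,0,0,0,0,0]]]'; python3 -c "
from h import *
go([442.7,-320.4],7)"
```

```text
clock: 44.6
eef_pos: [444.2, -320.3, 7.8]
tool_rot: [3.139, 0.001, 1.505]
force: [0.4, 0.1, -0.3]
width: 60.0
t 44.6 pos [ 444.2 -320.3    7.8] F [ 0.4  0.1 -0.3] w 60.0 -> shift [-0.01 -0.05  0.03] turn [0.02 0.01 0.01]
```

```bash
python3 -m crank '[[[-0.01,-0.06,0.02,0.02,0,0],[0,0,0,0,0,0],[0,0,0,0,0,0]]]'; python3 -m crank '[[[0,0,0,0,0,0],[0,0,0,0,0,0],[0,0,0,0,0,0],[0,0,0,0,0,0],[0,0,0,0,0,0],[0,0,0,0,0,0]]]' 1; python3 -m crank '[[[0,0,-0.2,0,0,0],[0,0,-0.6,0,0,0],[0,0,-0.9,0,0,0],[0,0,-0.9,0,0,0],[0,0,-0.6,0,0,0],[0,0,0,0,0,0],[0,0,0,0,0,0]]]';  python3 -c "
from h import *
go(jig(-150),100)"
```

```text
clock: 44.85
eef_pos: [442.4, -320.6, 7.4]
tool_rot: [3.141, 0.001, 1.506]
force: [0.2, 0.1, -0.1]
width: 60.1
clock: 45.35
eef_pos: [442.6, -320.8, 8.0]
tool_rot: [3.14, 0.001, 1.505]
force: [-0.2, -0.7, 0.2]
width: 29.2
clock: 45.93
eef_pos: [440.0, -319.0, 107.0]
tool_rot: [-3.137, -0.003, 1.504]
force: [0.7, 1.0, -2.5]
width: 28.8
t 45.93 pos [ 440. -319.  107.] F [ 0.7  1.  -2.5] w 28.8 -> shift [8.92 4.79 0.23] turn [-0.04 -0.02 -0.  ]
```

```bash
python3 -m crank '[[[0.5,0.27,0,0,0,0],[0.92,0.5,0,0,0,0],[0.92,0.5,0,0,0,0],[0.92,0.5,0,0,0,0],[0.92,0.5,0,0,0,0],[0.92,0.5,0,0,0,0],[0.92,0.5,0,0,0,0],[0.92,0.5,0,0,0,0],[0.92,0.5,0,0,0,0],[0.7,0.4,0,0,0,0],[0.2,0.1,0,0,0,0],[0,0,0,0,0,0]]]';  python3 -c "
from h import *
go([600.9,-61.5],50)"
```

```text
clock: 46.93
eef_pos: [599.1, -53.7, 89.4]
tool_rot: [-3.115, -0.005, 1.497]
force: [-0.2, -0.3, -2.2]
width: 29.1
t 46.93 pos [599.1 -53.7  89.4] F [-0.2 -0.3 -2.2] w 29.1 -> shift [-0.26  0.11  1.31] turn [-0.25 -0.05 -0.07]
```

```bash
python3 -m crank '[[[-0.26,0.05,0,-0.24,-0.05,-0.07],[0.05,0,0.3,0,0,0],[0.05,0,0.4,0,0,0],[0.03,0,0.3,0,0,0],[0,0,0,0,0,0],[0,0,0,0,0,0]]]';  python3 -c "
from h import *
go([600.9,-61.5],13.3)"
```

```text
clock: 47.43
eef_pos: [594.3, -61.2, 51.8]
tool_rot: [-3.13, 0.002, 1.499]
force: [1.2, -1.1, -1.5]
width: 28.6
t 47.43 pos [594.3 -61.2  51.8] F [ 1.2 -1.1 -1.5] w 28.6 -> shift [0.01 0.23 1.28] turn [-0.11  0.02 -0.05]
```

```bash
python3 -m crank '[[[0.01,0.22,0.1,-0.11,0.02,-0.05],[0,0,0.35,0,0,0],[0,0,0.35,0,0,0],[0,0,0.25,0,0,0],[0,0,0,0,0,0],[0,0,0,0,0,0]]]';  python3 -c "
from h import *
go([600.9,-61.5],13.3)"
```

```text
clock: 47.93
eef_pos: [601.6, -62.7, 16.4]
tool_rot: [3.141, -0.0, 1.503]
force: [0.6, 0.4, -1.9]
width: 29.4
t 47.93 pos [601.6 -62.7  16.4] F [ 0.6  0.4 -1.9] w 29.4 -> shift [ 0.04 -0.03  0.1 ] turn [ 0.01 -0.   -0.01]
```

```bash
python3 -m crank '[[[0.04,-0.02,0.07,0.01,0,0],[0,0,0.02,0,0,0],[0,0,0,0,0,0]]]';  python3 -c "
from h import *
go([600.9,-61.5],13.2)"
```

```text
clock: 48.18
eef_pos: [601.1, -61.3, 13.5]
tool_rot: [-3.141, 0.0, 1.503]
force: [-1.5, -0.3, -2.8]
width: 28.8
t 48.18 pos [601.1 -61.3  13.5] F [-1.5 -0.3 -2.8] w 28.8 -> shift [-0.01 -0.01  0.01] turn [-0.    0.   -0.01]
```

```bash
python3 -m crank '[[[-0.01,-0.01,0.03,0,0,0],[0,0,0,0,0,0],[0,0,0,0,0,0]]]'; python3 -m crank '[[[0,0,0,0,0,0],[0,0,0,0,0,0],[0,0,0,0,0,0],[0,0,0,0,0,0],[0,0,0,0,0,0]]]' -0.4;  python3 -m crank '[[[0,0,-0.2,0,0,0],[0,0,-0.5,0,0,0],[0,0,-0.8,0,0,0],[0,0,-0.8,0,0,0],[0,0,-0.8,0,0,0],[0,0,-0.8,0,0,0],[-0.3,0,-0.8,0,0,0],[-0.5,0,0,0,0,0],[0,0,0,0,0,0],[0,0,0,0,0,0]]]'; python3 -c "
from fd import *
f('wt',601,-61,25,25,42);f('wknob',601,-61,15,45,58);f('lid',605.5,3.4,35,62,71)
for n in ['side','scene']:
  p=ctrl.get_image(n);save(p,n+'9');print(n)
  W=cloud(p).reshape(-1,3)
  import fd;fd.W=W
  f('wt',601,-61,25,25,42);f('wknob',601,-61,15,45,58);f('lid',605.5,3.4,35,62,71)
cv2.imwrite('pics/c9.png',np.hstack([cv2.resize(cv2.imread('pics/side9.png')[80:280,130:390],(400,308)),cv2.resize(cv2.imread('pics/scene9.png')[110:270,110:330],(400,308))]))
go(jig(-150),13)"
```

```text
clock: 48.43
eef_pos: [601.6, -61.3, 13.7]
tool_rot: [3.14, -0.0, 1.504]
force: [0.6, 0.6, -1.0]
width: 29.0
clock: 48.85
eef_pos: [602.9, -62.0, 15.0]
tool_rot: [3.137, 0.0, 1.503]
force: [-0.1, 1.3, 0.4]
width: 60.0
clock: 49.68
eef_pos: [599.8, -86.6, 165.1]
tool_rot: [3.138, -0.0, 1.503]
force: [0.4, 0.0, 0.5]
width: 59.6
wt 671 [600.7 -61.3] 15.5 rect [600.7 -61.1] [30.5 30.6] z 37.1
wknob 299 [600.5 -61.4] 8.5 rect [600.7 -60.7] [15.3 15.5] z 50.4
lid 3741 [605.9   2.7] 24.8 rect [605.8   3. ] [48.4 49.1] z 66.3
side
wt 105 [600.7 -61.8] 16.0 rect [602.3 -62.1] [29.1 29.5] z 36.5
wknob 35 [600.9 -61. ] 8.3 rect [600.7 -62.3] [14.  15.9] z 50.6
lid 88 [6.125e+02 3.000e-01] 22.5 rect [621.1  -1.6] [45.1 18. ] z 66.5
scene
wt 96 [601.  -64.1] 16.7 rect [598.7 -65.4] [25.2 30.9] z 35.1
wknob 29 [601.3 -61.7] 9.1 rect [600.2 -62.9] [13.4 15.8] z 49.5
lid 183 [605.3   1.8] 24.5 rect [605.3   1.4] [46.3 46.7] z 65.1
t 49.83 pos [598.9 -86.  163.7] F [-0.5 -0.  -0.6] w 59.8 -> shift [0.82 0.01 5.02] turn [ 0.01  0.   -0.01]
```

View pics/c9.png

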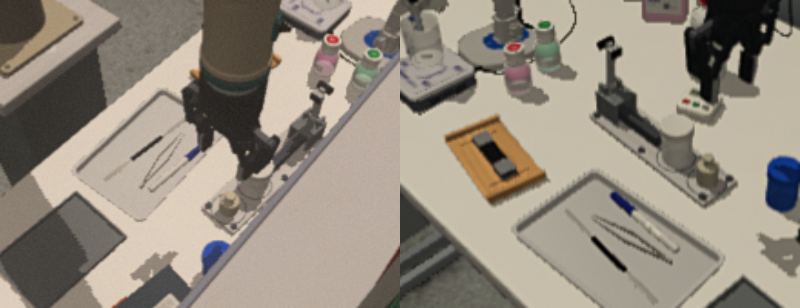

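Everything is in place: the pot (right crop (677,140)) and weight ((708,170)) are upright on their rings, the bar is up, the coupon is in the wooden tray, and the gripper is clear.

```bash
python3 -c "
from cell import ctrl
print(ctrl.finish_job())"
```

```text
the job is handed in; nothing more can be done
None
```

The job is done and handed in at about 50 s on the clock. I moved the pot and then the weight into the grey side tray. I then swung the clamp bar up, drew the coupon out and laid it in the specimen tray. Last, I put the pot and the weight back on the jig.

**Last checks**
- **Pot:** it stands upright at (605.6, 3.0), and it started at about (605.6, 3.5), measured with the wrist camera.
- **Weight:** it stands upright at (600.7, -61.2), and it started at about (600.8, -60.9).
- **Clamp bar:** it stood at about 1.47 rad after the lift. The first swing stopped at about 1.1 rad, so I pushed it further. The last pictures still show it up.
- **Coupon:** it lies flat and released, turned less than 0.5° from the tray's length and within about 0.5 mm sideways. The cameras differ by about 2 mm on where the middle is lengthways; I took the two-rim figure.
- **Gripper:** it is empty and clear of everything.

**What did not go smoothly**
- **Coupon release:** joints 5 and 6 came close to their limits over the specimen tray, so I let go of the coupon roughly 10 mm above the floor. It landed 2.7° askew, and I straightened it with a squeeze on its far tab.
- **Side-camera pot reading:** in the last check the side camera put the pot's lid a few millimetres off, because the gripper partly hid it. The wrist camera, and roughly the scene camera (within 2 mm), agreed with the start position.

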